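# Clear the slip jug off the spraying stand and raise the stand one hole

## Robot

A 6-joint arm with a two-finger parallel gripper is mounted at the origin on a cart in front of the work surface, level with it; the furniture and walls round the work are solid. World frame = base frame: x ahead of the robot, y to its left, z up, the work surface at z = 0. Lengths are in m, angles in rad, forces in N, time in s.
With the tool pointing down it reaches from about 0.35 to 0.975 m from the base axis. Payload 4.9 kg.
Tool frame: the origin (TCP) lies on the centre line of the jaws, within the pads' length; the fingertips stand 11 mm ahead of it and the grasp point (between the pads) lies 8 mm behind it; z points along the fingers, y is the direction in which the jaws open and shut (so a half turn about z gives the same grasp; the last joint's range is limited). The gripper opens to 85 mm and grips with 20 to 120 N. Pads are 22 mm wide; open, the fingers measure 114 mm over their backs; the gripper's body (76 mm by 85 mm) begins 54 mm behind the grasp point. The pads swing forward as they close: fully open they stand 13 mm farther back than shut.
Start: joints at [-1.401, 0.053, 1.613, -0, 1.476, -0.119], TCP at [0.178, -0.599, 0.242] pointing down, gripper open.
Joint ranges: [-3.01, 3.01], [-1.01, 2.22], [0.06, 2.58], [-1.02, 4.17], [0.09, 2.62], [-3.14, 3.14]. Speed limits (rad/s): [2.57, 2.57, 3.14, 3.14, 3.14, 3.14].

## Interface

Orientations are given as a rotation vector (axis times angle).
In Python, from station import ctrl gives the robot as it stands.
- The arm moves only by the tool send_rows, never from a script. Its argument "series" is a list of rows, each an object of numbers: "tx", "ty", "tz": the shift along the tool's x, y, z in cm; "wx", "wy", "wz": the turn, a rotation vector about the tool's x, y, z in rad; "jaw": the closure, from 0 (fully open) to 1 (shut). In form: [{"tx": .., "ty": .., "tz": .., "wx": .., "wy": .., "wz": .., "jaw": ..}, ...]. A call has 1 to 5 rows; each row shifts and turns the pose as measured when the row begins, along the tool's axes as they then stand; what a row does not reach is not made up. A row lasts 1/8 s, in which the tool goes at most 62.5 mm and 10.7 degrees, less where a joint would pass 70% of its speed; a pose out of reach is approached as far as the arm can. A call is refused whole if a number of a shift passes 6.25 or a number of a turn 0.188, either way. A call with a gripper value outside its range is refused whole. The fingers move at their own pace and stop on an object; "squeeze" is the grip in N (left out, the last holds). Time passes only in rows, so rows that do not move let the fingers close. It gives the time, the measured TCP pose, the force and the opening at its end, in the units of the state.
- ctrl.get_obs(): the state, without advancing time (a new reading comes with each control period).
- ctrl.get_image(name): name is "side" or "top" or "wrist"; returns the picture (384x512x3 uint8, red, green, blue); there is no depth.
- ctrl.camera_info(name): a dict with "mtx" (3x3 intrinsics, pixels), "k1" (the pictures are not rectified: a ray, as slopes to the right and down, at radius r is drawn at 1 + k1 r^2 times it, then the intrinsics apply), "R" (3x3) and "t" (3): a world point X has camera coordinates R X + t. Camera axes: x right, y down, z forward; pixel columns grow to the right and rows downward; lengths in m; the calibration is good to about 2 mm. A picture is of the moment at which its call begins: read the wrist's pose just before it. camera_info takes no time and is no camera call; for the wrist camera it gives the pose at the moment of the call.
- ctrl.finish_job(): hands the job in, once; it reports no verdict.
The state is a dict: "t": time; "q": joint angles; "dq": joint speeds; "effort": joint torques, N m; "tool_pos": TCP position; "tool_rot": TCP orientation; "contact_force": force on the tool from outside, world axes, zero at the start; "wrist_torque": the same for the moment, N m; "opening": finger opening in m.
Only numpy, scipy, OpenCV 4.12 (cv2) and the standard library are available. Lean on these libraries where they do the work, as an engineer would, in place of code of your own. Each camera call takes 0.05 s, during which the arm holds its last target.

## Task

The spraying stand is wanted empty and one step higher. Lift the blue jug off it by the handle and, keeping it upright, set it down gently in the grey drip saucer on the bench and let go; then press the stand's brass snap button in flush and slide the tube with the table up to its next hole, one hole only, so that the button springs out again and locks it. Leave the other things on the bench where they stand.

Things in the scene. Friction and masses are not known exactly. Their poses are not given: they have to be found in the camera images.
- jug: Blue plastic jug, 76 mm wide, 119 mm over handle and spout, 118 mm high, about 0.16 kg. Origin on the underside, 10 mm from the centre of its round base towards the handle; z up. The handle stands out along the jug's -y: an upright bar 12 mm wide (along the jug's x), from y = -0.043 to -0.059, straight from z = 0.045 to 0.095, with about 16 mm of free space between it and the jug's wall; the spout is at +y.
- jug_base (a point): Centre of the round underside of the jug (base 74 mm across).
- jug_handle (a point): Middle of the straight upper part of the jug's handle, 75 mm above the jug's underside; take the handle here, the fingers on its two sides along the jug's x.
- stand: Green cast base of the spraying stand, a disc 132 mm across and 12 mm high that cannot move, with a fixed inner post. Origin in the middle of its underside, on the axis of the upright tube; z up; the snap button looks along its +y.
- button (a point): On the surface of the tube at the snap button, 95 mm over the bench, 15 mm from the tube's axis along the stand's +y; it does not move with the tube. The button is a round brass nose, 10 mm across, that stands 5.5 mm proud of the tube when out. Table and jug overhang it: the underside of the table (94 mm across) is 131 mm above it at the start.
- table_top (a point): Centre of the top face of the stand's round table, 94 mm across, 236 mm over the bench at the start. Table and aluminium tube are one part that moves up and down. The tube is 30 mm thick and reaches from 71 mm below the button up to the table.
- stand_tube (a joint): Height of tube and table over the starting hole, m: 0 = starting hole at the button, 0.030 = next hole, 0.060 = the one after that. Grows upward. The tube slides (not turns) on the post, with about 3 N of weight and 2 N of friction. When the button is out it locks the tube with about 1 mm of play.
- snap_button (a joint): How far the button is pressed in, m: 0 = fully out, 0.0055 = flush with the tube. It sits on the fixed post and takes about 4 N to start and 7 N to hold flush. Squeezing the tube across the button between two fingers presses it flush; then moving the tube up with some 8 to 15 N pushes the round nose under the tube's wall (0.0085), and it springs out by itself at the next hole.
- drip_saucer: Dark grey shallow round saucer, 132 mm across at the rim, 14 mm high, that cannot move. Origin in the middle of its underside.
- saucer_floor (a point): Centre of the saucer's flat floor, 4 mm over the bench; the floor is 112 mm across.
- cup_test_b: Bystander: terracotta cup, 62 mm across, 53 mm high. Origin in the middle of its underside.
- beaker: Bystander: pale plastic beaker, 71 mm across, 96 mm high. Origin in the middle of its underside.
- spray_bottle: Bystander behind the stand: spray bottle with red head, 70 x 87 mm, 188 mm high; it cannot move. Origin in the middle of its underside.
- sprig_mould: Bystander: small white plaster block, 50 x 62 x 26 mm. Origin in the middle of its underside.
- rib_wood: Bystander: wooden rib lying flat, 47 x 116 x 6 mm. Origin in the middle of its underside.
- tape_roll: Bystander: roll of beige tape lying flat, 105 mm across, 24 mm high. Origin in the middle of its underside.

How it is judged:
On the way, in this order (a step that is already met when the one before it is completed fails the run):
1. the jug is lifted clear of the stand by its handle (z of jug_base in the frame of table_top above 0.012 m and distance between the grasp point and jug_handle below 0.045 m and contact force between the fingers and jug above 0.5 N), for 0.1 s.
2. the jug stands upright in the saucer and is let go (horizontal distance between jug_base and saucer_floor below 0.02 m and z of jug_base in the frame of saucer_floor below 0.004 m and angle between jug's own z axis and vertical below 0.06 rad and contact force between the fingers and jug below 0.05 N), for 0.2 s.
3. the snap button is pressed flush while the tube is still at its starting hole (value of joint snap_button above 0.004 m and value of joint stand_tube below 0.005 m), for 0.05 s.
4. the tube is at the next hole and the button has sprung out (value of joint stand_tube between 0.028 and 0.032 m and value of joint snap_button below 0.0015 m), for 0.2 s.
At the end, for the whole second after the job is handed in: The tube is at the next hole (2 mm either way, joint 0.028 to 0.032) with the button fully out (within 1.5 mm), and the jug stands upright (within 3 degrees), still, on the floor of the saucer, its base centre within 20 mm of the saucer's centre (all of step 4 and horizontal distance between jug_base and saucer_floor below 0.02 m and z of jug_base in the frame of saucer_floor below 0.004 m and angle between jug's own z axis and vertical below 0.06 rad and linear speed of jug below 0.02 m/s); the robot touches nothing.
It fails at once if the jug is tipped by more than 30 degrees (angle between jug's own z axis and vertical above 0.52 rad).
It fails at once if the jug is dropped (falls more than about 1 cm) (contact force between the fingers and jug below 0.05 N and linear speed of jug above 0.45 m/s).
It fails at once if the tube is raised past the next hole (value of joint stand_tube above 0.04 m).
It fails at once if another thing on the bench is moved by more than 25 mm (distance of any of cup_test_b, beaker, sprig_mould, tape_roll, rib_wood from where it was at the start of the episode above 0.025 m).
It also fails if it takes over 64 s, if anything falls off the work surface, if the arm or the gripper's body presses on something with over 40 N, if the wrist force passes 120 N, or if a joint passes its speed limit or range.

## Working session

There is one attempt and no reset: what is moved stays moved. The work goes in short steps, Python scripts to look and compute and a tool call to move; the robot and the scene stay as the last step left them, time stands still between calls to the robot, and variables do not carry over. Pictures are saved under pics/ and viewed, and the job is handed in when it is done.

Besides the shell and the picture viewer there is one more tool, called after "Emit:" as name(argument=value, ...), one argument or row to a line, values as JSON. send_rows: Moves the arm, as the interface text tells. Its arguments: {"type":"object","properties":{"series":{"type":"array"},"squeeze":{"type":"number"}},"required":["series"]}

```bash
mkdir -p pics; ls; python3 - <<'E'
from station import ctrl
import cv2,json
print(ctrl.get_obs())
for n in ["side","top","wrist"]:
    c=ctrl.camera_info(n); print(n,c)
    cv2.imwrite(f"pics/{n}0.png",ctrl.get_image(n)[:,:,::-1])
E
```

```text
pics
{'t': 0.0, 'q': array([-1.40100512e+00,  5.33544647e-02,  1.61427927e+00, -1.83355486e-05,
        1.47596742e+00, -1.19009919e-01]), 'dq': array([-0.0006913 ,  0.00102618, -0.0013412 , -0.00038561,  0.00098794,
       -0.00258158]), 'effort': array([ 1.11049146e-04, -3.93686914e+01, -3.70172131e+01, -5.76172351e-05,
        7.33346416e-03, -1.32044084e-05]), 'tool_pos': array([ 0.17789195, -0.59853733,  0.24107326]), 'tool_rot': array([-3.10690914e+00, -4.51786706e-01,  1.08687889e-04]), 'contact_force': array([ 0.38383842, -0.24542449, -0.41163982]), 'wrist_torque': array([ 0.01371251,  0.01938276, -0.02835354]), 'opening': 0.08508282611288007}
side {'mtx': array([[437.30485142,   0.        , 259.46933823],
       [  0.        , 437.30485142, 186.8536554 ],
       [  0.        ,   0.        ,   1.        ]]), 'k1': -0.01752716367272685, 'R': array([[-0.99242082, -0.12078574, -0.02262104],
       [-0.05115129,  0.57341294, -0.81766811],
       [ 0.11173385, -0.81031377, -0.57524529]]), 't': array([0.60951509, 0.09798176, 1.20669886])}
top {'mtx': array([[415.43566031,   0.        , 252.19562157],
       [  0.        , 415.43566031, 188.71550112],
       [  0.        ,   0.        ,   1.        ]]), 'k1': -0.06526077182341328, 'R': array([[ 0.03281409, -0.99945993,  0.00175614],
       [-0.97249885, -0.03233419, -0.23065231],
       [ 0.23058452,  0.0058608 , -0.97303465]]), 't': array([0.14635155, 0.62989581, 1.08153328])}
wrist {'mtx': array([[322.83492624,   0.        , 256.79548802],
       [  0.        , 322.83492624, 188.33079961],
       [  0.        ,   0.        ,   1.        ]]), 'k1': -0.07559762314769251, 'R': array([[ 0.28495053, -0.95853995, -0.00209   ],
       [-0.90912834, -0.27095141,  0.31634   ],
       [-0.30379082, -0.08824117, -0.94864358]]), 't': array([-0.62367402, -0.0402979 ,  0.38185785])}
```

View pics/side0.png

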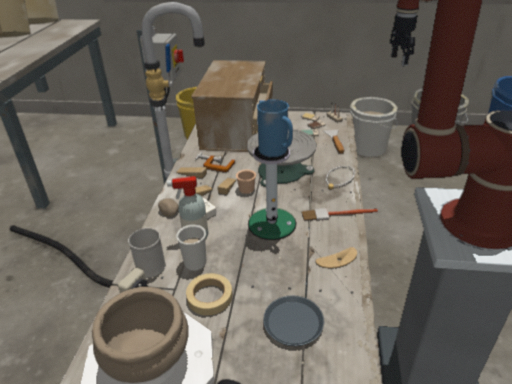

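View pics/top0.png

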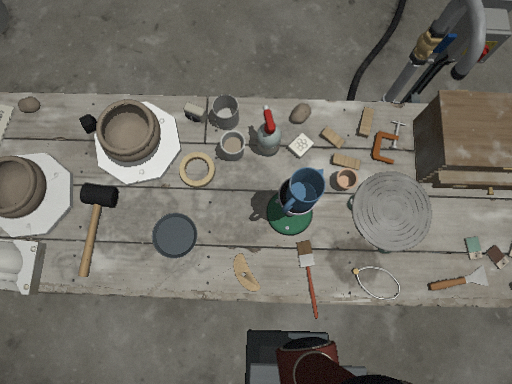

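View pics/wrist0.png

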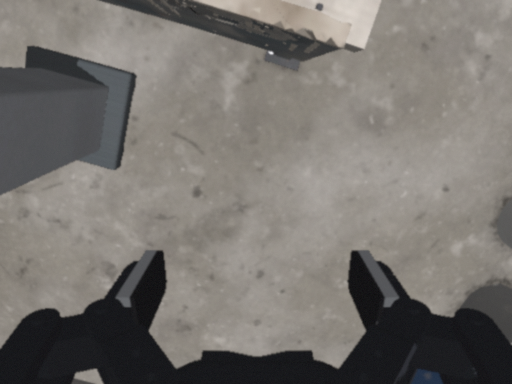

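The side view shows the jug on the stand at about (273,130), with the saucer at (294,321). In the top view the handle is near (290,206), pointing toward the robot, and the saucer is at (174,235). Next I'll build helpers and measure.

```bash
cat > h.py <<'E'
import numpy as np,cv2
from scipy.spatial.transform import Rotation as Ro
from station import ctrl
def prj(c,X):
    p=c["R"]@np.array(X,float)+c["t"]; s=p[:2]/p[2]; s=s*(1+c["k1"]*(s@s)); return c["mtx"][:2,:2]@s+c["mtx"][:2,2]
def ray(c,uv):
    d=(np.array(uv,float)-c["mtx"][:2,2])/np.diag(c["mtx"])[:2]; s=d.copy()
    for _ in range(20): s=d/(1+c["k1"]*(s@s))
    o=-c["R"].T@c["t"]; v=c["R"].T@np.array([s[0],s[1],1]); return o,v/np.linalg.norm(v)
def plane(c,uv,z):
    o,v=ray(c,uv); return o+v*(z-o[2])/v[2]
def tri(c1,u1,c2,u2):
    (o1,v1),(o2,v2)=ray(c1,u1),ray(c2,u2)
    A=np.stack([v1,-v2],1); s=np.linalg.lstsq(A,o2-o1,rcond=None)[0]
    a,b=o1+s[0]*v1,o2+s[1]*v2; return (a+b)/2,np.linalg.norm(a-b)
E
python3 - <<'E'
from h import *
s=cv2.imread("pics/side0.png");t=cv2.imread("pics/top0.png")
a=cv2.resize(s[90:245,210:340],None,fx=4.5,fy=4.5,interpolation=cv2.INTER_CUBIC)
cv2.imwrite("pics/sz.png",a[:598])
cv2.imwrite("pics/sz2.png",cv2.resize(s[150:245,225:325],None,fx=6,fy=6,interpolation=cv2.INTER_CUBIC))
cv2.imwrite("pics/tz.png",cv2.resize(t[160:245,240:340],None,fx=7,fy=7,interpolation=cv2.INTER_CUBIC))
E
```

```text
(no output)
```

View pics/sz.png

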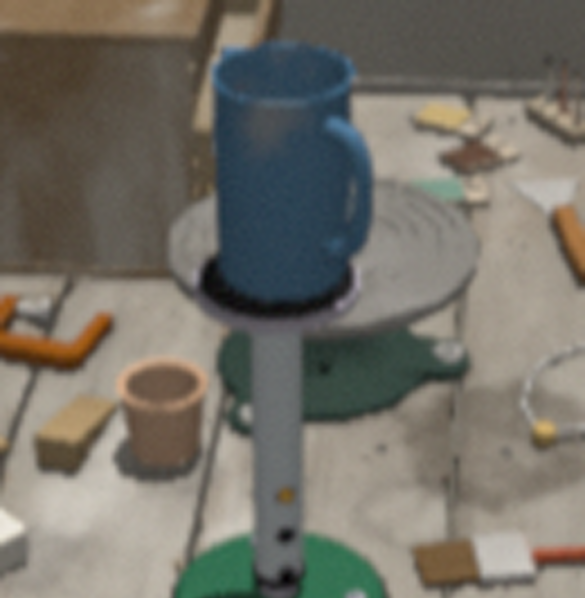

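View pics/sz2.png

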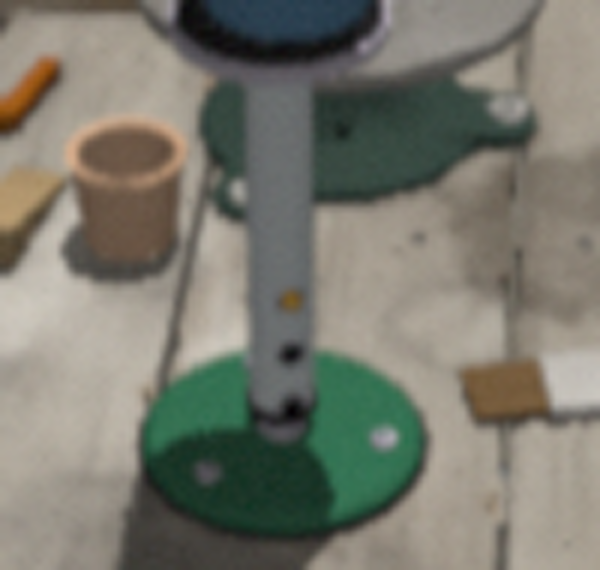

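View pics/tz.png

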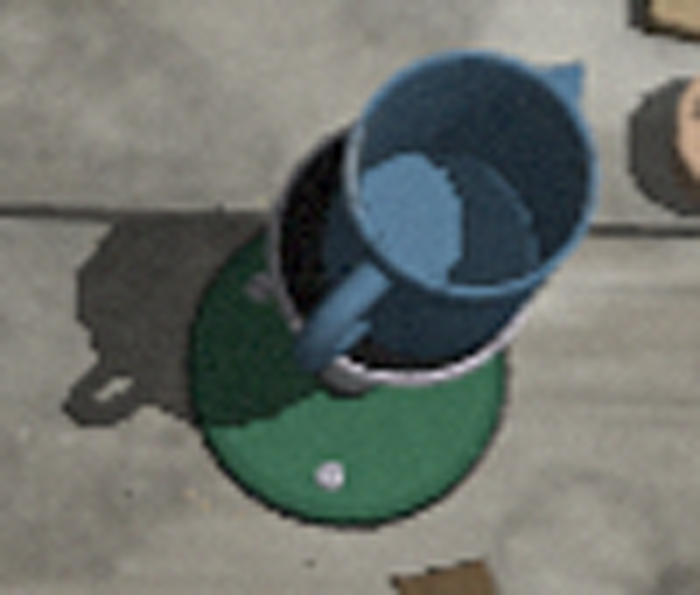

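```bash
python3 - <<'E'
from h import *
C={n:ctrl.camera_info(n) for n in("side","top")}
I={n:cv2.imread(f"pics/{n}0.png") for n in C}
def cont(n,lo,hi,box):
    hsv=cv2.cvtColor(I[n],cv2.COLOR_BGR2HSV); m=cv2.inRange(hsv,lo,hi); k=np.zeros_like(m);x0,y0,x1,y1=box;k[y0:y1,x0:x1]=m[y0:y1,x0:x1]
    k=cv2.morphologyEx(k,cv2.MORPH_OPEN,np.ones((2,2)))
    cs,_=cv2.findContours(k,0,1); return max(cs,key=cv2.contourArea)
# stand base: contour hull points -> plane z .012 circle fit
def circ(P):
    A=np.c_[2*P,np.ones(len(P))]; s=np.linalg.lstsq(A,(P**2).sum(1),rcond=None)[0]; c=s[:2];r=np.sqrt(s[2]+c@c); return c,r,np.std(np.linalg.norm(P-c,axis=1)-r)
for n,b in(("side",(240,200,310,245)),("top",(260,185,320,240))):
    c=cont(n,(60,80,20),(90,255,255),b); h=cv2.convexHull(c)[:,0]; print(n,cv2.boundingRect(c))
    P=np.array([plane(C[n],p+0.0,.010)[:2] for p in h]); print("base",circ(P))
for n,b in(("side",(255,290,335,355)),("top",(145,205,205,265))):
    g=I[n]; hsv=cv2.cvtColor(g,cv2.COLOR_BGR2HSV)
    m=np.zeros(g.shape[:2],np.uint8);x0,y0,x1,y1=b;m[y0:y1,x0:x1]=((g[y0:y1,x0:x1].max(2)<95)*255)
    m=cv2.morphologyEx(m,cv2.MORPH_OPEN,np.ones((3,3)))
    cs,_=cv2.findContours(m,0,1);c=max(cs,key=cv2.contourArea);h=cv2.convexHull(c)[:,0];print(n,cv2.boundingRect(c))
    P=np.array([plane(C[n],p+0.0,.014)[:2] for p in h]); print("saucer",circ(P))
# button
g=I["side"];hsv=cv2.cvtColor(g,cv2.COLOR_BGR2HSV)[190:210,262:285];m=cv2.inRange(hsv,(8,110,60),(30,255,255));ys,xs=np.nonzero(m);print("btn px",xs.mean()+262,ys.mean()+190,len(xs))
b=(xs.mean()+262,ys.mean()+190)
print("button @z.095",plane(C["side"],b,.095))
# jug
for n,b in(("side",(250,95,300,160)),("top",(270,160,330,220))):
    c=cont(n,(95,60,20),(125,255,255),b); print(n,cv2.boundingRect(c))
E
```

```text
side (250, 210, 46, 30)
base (array([0.56898171, 0.07135728]), np.float64(0.06434732778288324), np.float64(0.0005477272914577821))
top (268, 195, 45, 41)
base (array([0.5706863 , 0.05570468]), np.float64(0.06469036140523898), np.float64(0.00044066345949124225))
side (263, 297, 60, 53)
saucer (array([0.49375764, 0.39521464]), np.float64(0.06696699572804568), np.float64(0.0022338017116855387))
top (153, 213, 44, 45)
saucer (array([0.49547131, 0.38608635]), np.float64(0.06392771193401624), np.float64(0.000616121514547749))
btn px 273.0 199.5 6
button @z.095 [0.56702459 0.07346939 0.095     ]
side (258, 101, 35, 58)
top (283, 168, 43, 46)
```

```bash
python3 - <<'E'
from h import *
C={n:ctrl.camera_info(n) for n in("side","top")}
I={n:cv2.imread(f"pics/{n}0.png") for n in C}
for n in C:
    print(n,"cam",-C[n]["R"].T@C[n]["t"])
    g=cv2.resize(I[n],None,fx=4,fy=4,interpolation=cv2.INTER_CUBIC)
    for (x,y),col in (((.57,.0557),(0,0,255)),((.569,.0714),(255,0,255)),):
        for z in (0.012,):
            for a in np.linspace(0,6.28,60):
                u=prj(C[n],(x+.066*np.cos(a),y+.066*np.sin(a),z))*4+2; cv2.circle(g,tuple(int(v) for v in u),1,col,-1)
    for (x,y),col in (((.4937,.395),(0,0,255)),((.4955,.386),(255,0,255)),):
            for a in np.linspace(0,6.28,60):
                u=prj(C[n],(x+.066*np.cos(a),y+.066*np.sin(a),.014))*4+2; cv2.circle(g,tuple(int(v) for v in u),1,col,-1)
    x0,y0=(235,195) if n=="side" else (145,160)
    cv2.imwrite(f"pics/chk_{n}.png",g[y0*4:y0*4+600,x0*4:x0*4+800][:, :800])
E
```

```text
side cam [0.47507825 0.99524142 0.78805226]
top cam [0.35838573 0.16030103 1.19739927]
```

View pics/chk_side.png

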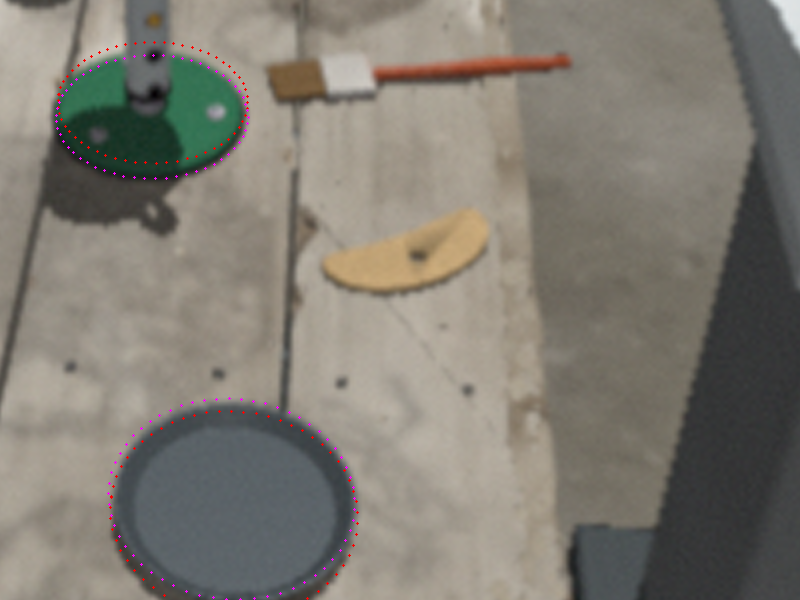

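View pics/chk_top.png

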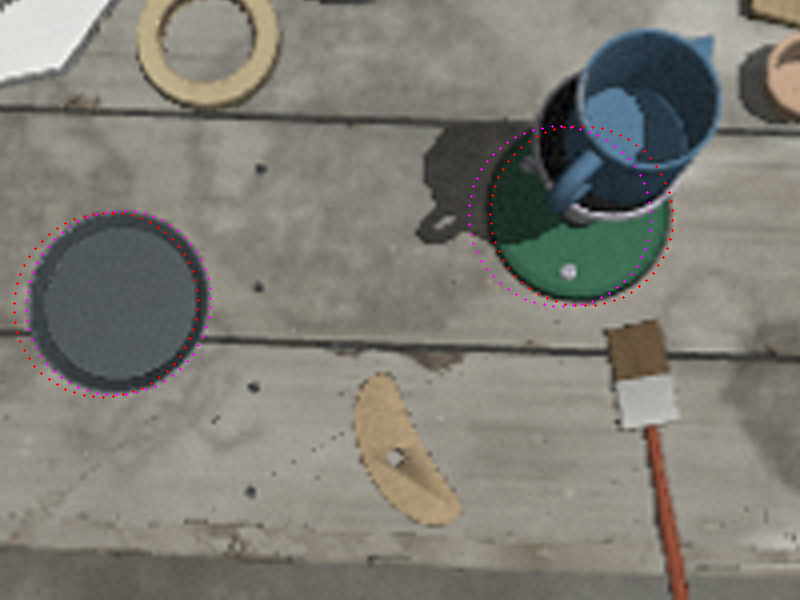

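```bash
python3 - <<'E'
from h import *
S=ctrl.camera_info("side");T=ctrl.camera_info("top")
sz=lambda u,v:((u+.5)/4.5+210-.5,(v+.5)/4.5+90-.5)
s2=lambda u,v:((u+.5)/6+225-.5,(v+.5)/6+150-.5)
tz=lambda u,v:((u+.5)/7+240-.5,(v+.5)/7+160-.5)
print("rim tri",tri(T,tz(476,173),S,sz(286,72)), plane(T,tz(476,173),.354), plane(S,sz(286,72),.354))
print("spout",tri(T,tz(578,72),S,sz(225,54)), plane(T,tz(578,72),.35))
print("handle low end top view", plane(T,tz(312,362),.29),"top",plane(T,tz(375,280),.33))
print("handle tri mid",tri(T,tz(330,335),S,sz(362,200)))
for n,p in(("scr R",(385,437)),("scr L",(207,472))): print(n,plane(S,s2(*p),.013))
for p in((330,475),(260,287)): print("top scr",plane(T,tz(*p),.013))
# tube axis edges at z
for v in (250,300,400): print("tube c",v,s2((247+314)/2,v), plane(S,s2(280.5,v),.095))
for p,z in (((291,300),.095),((291,353),.065),((293,407),.035)): print("hole",plane(S,s2(*p),z))
# proj tube axis
for z in (.05,.095,.2): print(prj(S,(.57,.057,z)), "tube x at", s2(280.5,300)[0])
# table ellipse top view: lower edge
print(prj(T,(.57,.057,.236)),prj(T,(.57-.047,.057,.236)),prj(T,(.57,.057+.047,.236)), "obs lower edge",tz(420,382),"left",tz(275,240))
E
```

```text
rim tri (array([0.56966903, 0.04977077, 0.35322754]), np.float64(0.004192174007349984)) [0.57163537 0.049764   0.354     ] [0.56736401 0.05261469 0.354     ]
spout (array([0.60478065, 0.01794273, 0.34776056]), np.float64(0.002209275548071523)) [0.60527874 0.01826662 0.35      ]
handle low end top view [0.52435576 0.09326576 0.29      ] top [0.54304146 0.07739461 0.33      ]
handle tri mid (array([0.52779877, 0.0887634 , 0.30077074]), np.float64(0.0066258182093342985))
scr R [0.52461114 0.06537178 0.013     ]
scr L [0.6030587  0.09753984 0.013     ]
top scr [0.52822841 0.06467581 0.013     ]
top scr [0.6059754  0.09492603 0.013     ]
tube c 250 (271.3333333333333, 191.25) [0.57510038 0.03669771 0.095     ]
tube c 300 (271.3333333333333, 199.58333333333334) [0.57137432 0.07423453 0.095     ]
tube c 400 (271.3333333333333, 216.25) [0.56447259 0.14375189 0.095     ]
hole [0.56677021 0.07381519 0.095     ]
hole [0.56696184 0.07328687 0.065     ]
hole [0.56607357 0.07451771 0.035     ]
[272.57169005 209.03024804] tube x at 271.3333333333333
[272.48158762 195.76428354] tube x at 271.3333333333333
[272.25313936 162.40132239] tube x at 271.3333333333333
[297.98175589 196.85755458] [297.82182703 216.4439141 ] [278.16582016 196.21822786] obs lower edge (299.57142857142856, 214.14285714285714) left (278.85714285714283, 193.85714285714286)
```

```bash
cat >> h.py <<'E'
def st():
    o=ctrl.get_obs(); R=Ro.from_rotvec(o["tool_rot"]).as_matrix(); return o,o["tool_pos"],R
def go(p,R1=None):
    "shift(cm, tool axes) and turn (rotvec tool axes) to world TCP target"
    o,p0,R=st(); d=R.T@(np.array(p)-p0)*100; w=np.zeros(3) if R1 is None else Ro.from_matrix(R.T@R1).as_rotvec()
    print("t",round(o["t"],2),"pos",p0.round(4),"z",R[:,2].round(3),"x",R[:,0].round(3),"F",o["contact_force"].round(1),"open",round(o["opening"],4),"q",o["q"].round(2)); print("shift cm",d.round(2),"turn",w.round(3))
def frame(z,y):
    z=np.array(z,float);z/=np.linalg.norm(z);y=np.array(y,float);y-=z*(y@z);y/=np.linalg.norm(y);return np.stack([np.cross(y,z),y,z],1)
E
python3 - <<'E'
from h import *
o,p,R=st(); W=ctrl.camera_info("wrist"); c=-W["R"].T@W["t"]; print("cam in tool",R.T@(c-p),"fwd",R.T@W["R"][2])
T=ctrl.camera_info("top")
for px in((415,180),(415,165),(440,95)): print(px,plane(T,px,.0),plane(T,px,.22))
b=np.deg2rad(47); a=.25
h=np.array([-.731,.682,0]); z=np.array([0,0,-1])*np.cos(a)-h*np.sin(a)
R1=frame(z,[np.cos(b),np.sin(b),0]); print(R1)
gp=np.array([.5265,.0905,.313]); tcp=gp+.008*z; print("tcp",tcp)
go(tcp-.11*z,R1)
E
```

```text
cam in tool [ 0.08265715 -0.00027979 -0.13248582] fwd [-3.16505072e-01 -2.18977325e-04  9.48590793e-01]
(415, 180) [ 0.68537118 -0.32139512  0.        ] [ 0.62529364 -0.23289235  0.22      ]
(415, 165) [ 7.32553413e-01 -3.24245387e-01 -2.22044605e-16] [ 0.66380701 -0.23521893  0.22      ]
(440, 95) [ 0.96915722 -0.4212411   0.        ] [ 0.85693924 -0.31439348  0.22      ]
[[-7.08628856e-01  6.82009209e-01  1.80855145e-01]
 [ 6.60807099e-01  7.31343583e-01 -1.68732160e-01]
 [-2.47344136e-01 -5.81137922e-05 -9.68927693e-01]]
tcp [0.52794682 0.08915016 0.3052487 ]
t 0.15 pos [ 0.1779 -0.5987  0.2413] z [-0.     0.002 -1.   ] x [0.959 0.285 0.   ] F [ 0.6 -0.  -0. ] open 0.0853 q [-1.4   0.05  1.61 -0.    1.48 -0.12]
shift cm [ 51.77 -58.34 -16.95] turn [-0.263 -0.152 -2.089]
```

```bash
cat >> h.py <<'E'
from scipy.spatial.transform import Slerp
def plan(pts,R1,step=.055):
    "print rounded rows through world pts ending with orientation R1"
    o,p,R=st(); P=[p]
    for q in pts:
        q=np.array(q); n=int(np.ceil(np.linalg.norm(q-P[-1])/step)) or 1; P+= [P[-1]+(q-P[-1])*i/n for i in range(1,n+1)]
    ang=np.linalg.norm(Ro.from_matrix(R.T@R1).as_rotvec()); n=len(P)-1
    sl=Slerp([0,1],Ro.from_matrix([R,R1])); f=[min(1,i/max(1,min(n,np.ceil(ang/.17)))) for i in range(n+1)]
    if ang/n>.17: print("WARN turn",ang/n)
    for i in range(n):
        A,B=sl(f[i]).as_matrix(),sl(f[i+1]).as_matrix(); d=A.T@(P[i+1]-P[i])*100; w=Ro.from_matrix(A.T@B).as_rotvec(); print(i,d.round(2),w.round(3))
E
python3 - <<'E'
from h import *
b=np.deg2rad(47); a=.25
h=np.array([-.731,.682,0]); z=np.array([0,0,-1])*np.cos(a)-h*np.sin(a)
R1=frame(z,[np.cos(b),np.sin(b),0])
tcp=np.array([.528,.089,.305])
plan([[.26,-.50,.36],[.44,-.2,.43],tcp-.12*z+[0,0,.02]],R1)
E
```

```text
0 [ 2.67 -1.79 -2.96] [-0.02  -0.012 -0.161]
1 [ 2.88 -1.28 -3.03] [-0.02  -0.012 -0.161]
2 [ 3.01 -0.74 -3.08] [-0.02  -0.012 -0.161]
3 [ 3.05 -0.19 -3.13] [-0.02  -0.012 -0.161]
4 [ 4.89 -0.42 -1.36] [-0.02  -0.012 -0.161]
5 [ 4.88  0.4  -1.42] [-0.02  -0.012 -0.161]
6 [ 4.73  1.2  -1.46] [-0.02  -0.012 -0.161]
7 [ 4.46  1.97 -1.48] [-0.02  -0.012 -0.161]
8 [ 4.07  2.69 -1.48] [-0.02  -0.012 -0.161]
9 [ 3.57  3.33 -1.47] [-0.02  -0.012 -0.161]
10 [ 2.97  3.89 -1.43] [-0.02  -0.012 -0.161]
11 [ 3.89  3.44 -0.94] [-0.02  -0.012 -0.161]
12 [ 3.28  4.03 -0.9 ] [-0.02  -0.012 -0.161]
13 [ 2.58  4.52 -0.85] [0. 0. 0.]
14 [ 2.58  4.52 -0.85] [0. 0. 0.]
15 [ 2.58  4.52 -0.85] [0. 0. 0.]
16 [ 2.58  4.52 -0.85] [0. 0. 0.]
```

Emit:
send_rows(
  series=[
    {"tx": 2.7, "ty": -1.8, "tz": -3, "wx": -0.02, "wy": -0.012, "wz": -0.16, "jaw": 0},
    {"tx": 2.9, "ty": -1.3, "tz": -3, "wx": -0.02, "wy": -0.012, "wz": -0.16, "jaw": 0},
    {"tx": 3.0, "ty": -0.7, "tz": -3.1, "wx": -0.02, "wy": -0.012, "wz": -0.16, "jaw": 0},
    {"tx": 3.0, "ty": -0.2, "tz": -3.1, "wx": -0.02, "wy": -0.012, "wz": -0.16, "jaw": 0},
    {"tx": 4.9, "ty": -0.4, "tz": -1.4, "wx": -0.02, "wy": -0.012, "wz": -0.16, "jaw": 0},
  ],
)

```text
t: 0.78
tool_pos: [0.2858, -0.4535, 0.3694]
tool_rot: [2.586, 1.604, -0.063]
contact_force: [0.7, 0.0, 0.4]
opening: 0.0851
```

Emit:
send_rows(
  series=[
    {"tx": 4.9, "ty": 0.4, "tz": -1.4, "wx": -0.02, "wy": -0.012, "wz": -0.16},
    {"tx": 4.7, "ty": 1.2, "tz": -1.5, "wx": -0.02, "wy": -0.012, "wz": -0.16},
    {"tx": 4.5, "ty": 2.0, "tz": -1.5, "wx": -0.02, "wy": -0.012, "wz": -0.16},
    {"tx": 4.1, "ty": 2.7, "tz": -1.5, "wx": -0.02, "wy": -0.012, "wz": -0.16},
    {"tx": 3.6, "ty": 3.3, "tz": -1.5, "wx": -0.02, "wy": -0.012, "wz": -0.16},
  ],
)

```text
invalid input at $.series[0]: expected keys tx, ty, tz, wx, wy, wz, jaw
```

```bash
cat > g.py <<'E'
from h import *
b=np.deg2rad(47); a=.25
h=np.array([-.731,.682,0]); z=np.array([0,0,-1])*np.cos(a)-h*np.sin(a)
R1=frame(z,[np.cos(b),np.sin(b),0])
tcp=np.array([.528,.089,.305])
E
python3 - <<'E'
from g import *
go(tcp,R1); plan([tcp-.12*z+[0,0,.02]],R1)
E
```

```text
t 0.78 pos [ 0.2858 -0.4535  0.3694] z [ 0.016 -0.105 -0.994] x [ 0.445  0.891 -0.087] F [0.7 0.  0.4] open 0.0851 q [-1.13 -0.27  1.7  -0.03  1.6  -0.67]
shift cm [59.69 -2.63  1.11] turn [-0.162 -0.101 -1.269]
0 [ 4.95 -0.39 -1.06] [-0.02  -0.013 -0.159]
1 [ 4.93  0.42 -1.12] [-0.02  -0.013 -0.159]
2 [ 4.78  1.22 -1.16] [-0.02  -0.013 -0.159]
3 [ 4.52  1.98 -1.19] [-0.02  -0.013 -0.159]
4 [ 4.13  2.69 -1.2 ] [-0.02  -0.013 -0.159]
5 [ 3.64  3.33 -1.19] [-0.02  -0.013 -0.159]
6 [ 3.05  3.89 -1.15] [-0.02  -0.013 -0.159]
7 [ 2.38  4.34 -1.11] [-0.02  -0.013 -0.159]
8 [ 1.65  4.68 -1.04] [0. 0. 0.]
9 [ 1.65  4.68 -1.04] [0. 0. 0.]
10 [ 1.65  4.68 -1.04] [0. 0. 0.]
11 [ 1.65  4.68 -1.04] [0. 0. 0.]
```

Every row needs all its keys, so I'll resend with jaw included. The tool tracks well.

Emit:
send_rows(
  series=[
    {"tx": 4.9, "ty": -0.4, "tz": -1.1, "wx": -0.02, "wy": -0.012, "wz": -0.16, "jaw": 0},
    {"tx": 4.9, "ty": 0.4, "tz": -1.1, "wx": -0.02, "wy": -0.012, "wz": -0.16, "jaw": 0},
    {"tx": 4.8, "ty": 1.2, "tz": -1.2, "wx": -0.02, "wy": -0.012, "wz": -0.16, "jaw": 0},
    {"tx": 4.5, "ty": 2.0, "tz": -1.2, "wx": -0.02, "wy": -0.012, "wz": -0.16, "jaw": 0},
    {"tx": 4.1, "ty": 2.7, "tz": -1.2, "wx": -0.02, "wy": -0.012, "wz": -0.16, "jaw": 0},
  ],
)

```text
t: 1.4
tool_pos: [0.3758, -0.2107, 0.4005]
tool_rot: [1.665, 2.433, -0.111]
contact_force: [0.3, 0.4, 0.4]
opening: 0.0856
```

Emit:
send_rows(
  series=[
    {"tx": 3.6, "ty": 3.3, "tz": -1.2, "wx": -0.02, "wy": -0.012, "wz": -0.16, "jaw": 0},
    {"tx": 3.0, "ty": 3.9, "tz": -1.2, "wx": -0.02, "wy": -0.012, "wz": -0.16, "jaw": 0},
    {"tx": 2.4, "ty": 4.3, "tz": -1.1, "wx": -0.02, "wy": -0.012, "wz": -0.16, "jaw": 0},
    {"tx": 1.6, "ty": 4.7, "tz": -1.0, "wx": 0, "wy": 0, "wz": 0, "jaw": 0},
    {"tx": 1.6, "ty": 4.7, "tz": -1.0, "wx": 0, "wy": 0, "wz": 0, "jaw": 0},
  ],
)

```text
t: 2.02
tool_pos: [0.4581, 0.0349, 0.4301]
tool_rot: [0.992, 2.73, -0.13]
contact_force: [0.8, -0.1, 0.6]
opening: 0.0858
```

```bash
python3 - <<'E'
from g import *
go(tcp,R1); plan([tcp-.12*z+[0,0,.02]],R1)
cv2.imwrite("pics/w1.png",ctrl.get_image("wrist")[:,:,::-1])
E
```

```text
t 2.02 pos [0.4581 0.0349 0.4301] z [ 0.188 -0.162 -0.969] x [-0.743  0.621 -0.248] F [ 0.8 -0.1  0.6] open 0.0858 q [ 0.01 -0.5   1.79 -0.17  1.66 -0.89]
shift cm [ 1.27  8.68 12.55] turn [0.009 0.001 0.053]
0 [ 0.38  4.39 -0.69] [0.009 0.001 0.053]
1 [ 0.61  4.36 -0.73] [0. 0. 0.]
```

View pics/w1.png

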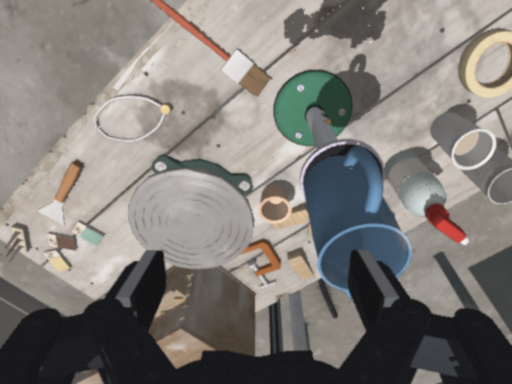

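The wrist view shows the jug with its handle bar at about (375,180), and the button as a spot near (328,120). I'll align over the handle and then look again.

Emit:
send_rows(
  series=[
    {"tx": 0.4, "ty": 4.4, "tz": -0.7, "wx": 0.009, "wy": 0, "wz": 0.05, "jaw": 0.3},
    {"tx": 0.6, "ty": 4.3, "tz": -0.7, "wx": 0, "wy": 0, "wz": 0, "jaw": 0.3},
    {"tx": 0, "ty": 0, "tz": 0, "wx": 0, "wy": 0, "wz": 0, "jaw": 0.3},
  ],
)

```text
t: 2.45
tool_pos: [0.5071, 0.1189, 0.4403]
tool_rot: [1.049, 2.712, -0.128]
contact_force: [0.4, -1.9, -0.1]
opening: 0.0594
```

```bash
python3 - <<'E'
from g import *
go(tcp,R1)
import pickle; c=ctrl.camera_info("wrist"); pickle.dump(c,open("w2.pkl","wb"))
g=ctrl.get_image("wrist")[:,:,::-1]; cv2.imwrite("pics/w2.png",g)
cv2.imwrite("pics/w2z.png",cv2.resize(g[60:320,120:400],None,fx=2.3,fy=2.3,interpolation=cv2.INTER_CUBIC))
print("pred handle",prj(c,(.5265,.0905,.311)),"rim c",prj(c,(.570,.050,.354)))
E
```

```text
t 2.45 pos [0.5071 0.1189 0.4403] z [ 0.182 -0.163 -0.97 ] x [-0.717  0.653 -0.245] F [ 0.4 -1.9 -0.1] open 0.0594 q [ 0.19 -0.32  1.64 -0.2   1.67 -0.68]
shift cm [-0.14 -0.83 13.99] turn [ 0.005 -0.003  0.011]
pred handle [245.89671151 180.42062926] rim c [245.07599824 266.26769339]
```

View pics/w2z.png

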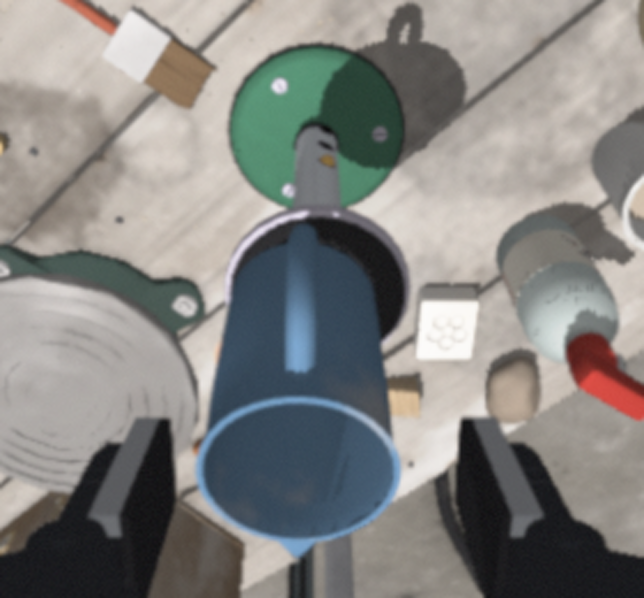

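Emit:
send_rows(
  series=[
    {"tx": -0.1, "ty": -0.5, "tz": 3, "wx": 0.005, "wy": 0, "wz": 0.01, "jaw": 0.3},
    {"tx": 0, "ty": 0, "tz": 3.5, "wx": 0, "wy": 0, "wz": 0, "jaw": 0.3},
    {"tx": 0, "ty": 0, "tz": 3, "wx": 0, "wy": 0, "wz": 0, "jaw": 0.3},
    {"tx": 0, "ty": 0, "tz": 0, "wx": 0, "wy": 0, "wz": 0, "jaw": 0.3},
  ],
)

```text
t: 3.0
tool_pos: [0.5197, 0.0935, 0.347]
tool_rot: [1.072, 2.702, -0.135]
contact_force: [-0.3, 0.6, -0.4]
opening: 0.0595
```

```bash
python3 - <<'E'
from g import *
go(tcp,R1)
c=ctrl.camera_info("wrist")
g=ctrl.get_image("wrist")[:,:,::-1]; cv2.imwrite("pics/w3.png",g)
print("pred handle",prj(c,(.5265,.0905,.311)),prj(c,(.529,.093,.311)),"tcp",prj(c,st()[1]))
E
```

```text
t 3.0 pos [0.5197 0.0935 0.347 ] z [ 0.179 -0.169 -0.969] x [-0.706  0.664 -0.246] F [-0.3  0.6 -0.4] open 0.0595 q [ 0.14 -0.31  1.79 -0.19  1.51 -0.68]
shift cm [0.15 0.24 4.3 ] turn [-0.001 -0.001 -0.004]
pred handle [259.00974505 225.27242365] [265.15823052 225.417249  ] tcp [255.52274376 266.21065706]
```

View pics/w3.png

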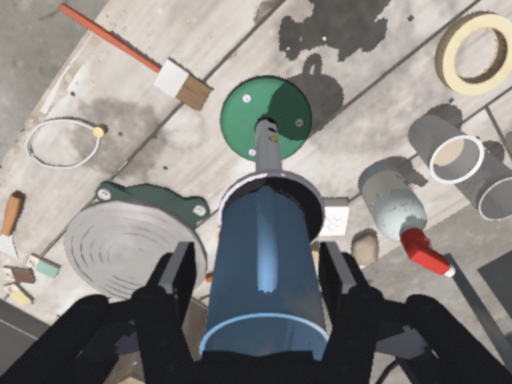

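Emit:
send_rows(
  series=[
    {"tx": 0.1, "ty": 0.6, "tz": 1.0, "wx": 0, "wy": 0, "wz": 0, "jaw": 0.3},
    {"tx": 0, "ty": 0, "tz": 2.0, "wx": 0, "wy": 0, "wz": 0, "jaw": 0.3},
    {"tx": 0, "ty": 0, "tz": 1.3, "wx": 0, "wy": 0, "wz": 0, "jaw": 0.3},
    {"tx": 0, "ty": 0, "tz": 0, "wx": 0, "wy": 0, "wz": 0, "jaw": 0.3},
  ],
)

```text
t: 3.55
tool_pos: [0.5331, 0.0914, 0.3086]
tool_rot: [1.07, 2.695, -0.128]
contact_force: [-0.0, -0.3, 0.5]
opening: 0.0597
```

```bash
python3 - <<'E'
from g import *
go(tcp+[.0025,.0025,0],R1)
c=ctrl.camera_info("wrist")
g=ctrl.get_image("wrist")[:,:,::-1]; cv2.imwrite("pics/w4.png",g)
g=ctrl.get_image("side")[:,:,::-1]; cv2.imwrite("pics/s4.png",cv2.resize(g[60:210,200:350],None,fx=4,fy=4))
print("tcp",prj(c,st()[1]))
E
```

```text
t 3.55 pos [0.5331 0.0914 0.3086] z [ 0.188 -0.168 -0.968] x [-0.704  0.664 -0.252] F [-0.  -0.3  0.5] open 0.0597 q [ 0.13 -0.28  1.82 -0.19  1.43 -0.68]
shift cm [ 0.29 -0.17  0.3 ] turn [ 0.005  0.005 -0.006]
tcp [255.04081438 265.03499712]
```

View pics/w4.png

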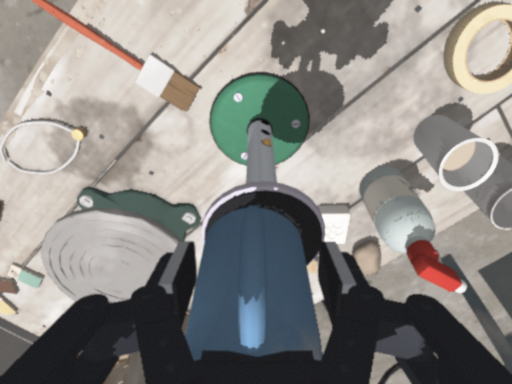

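View pics/s4.png

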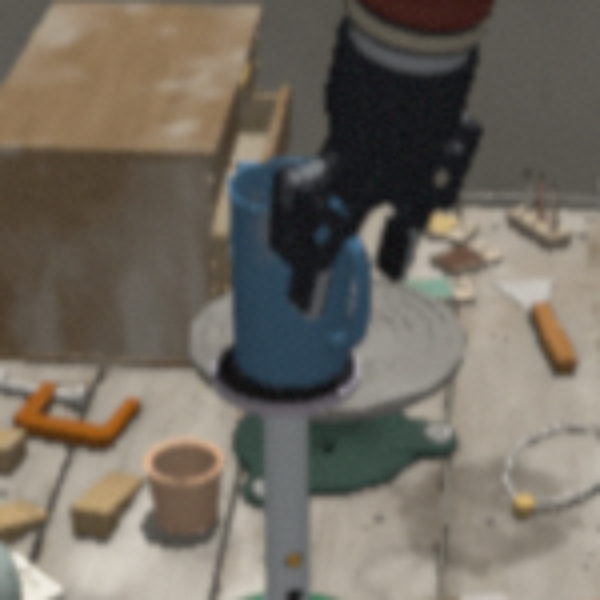

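The handle bar is at column 253, between the fingers (midline about 255). I'll make a small correction and then close.

Emit:
send_rows(
  series=[
    {"tx": 0.3, "ty": -0.1, "tz": 0.2, "wx": 0, "wy": 0, "wz": 0, "jaw": 0.3},
    {"tx": 0, "ty": 0, "tz": 0, "wx": 0, "wy": 0, "wz": 0, "jaw": 0.7},
    {"tx": 0, "ty": 0, "tz": 0, "wx": 0, "wy": 0, "wz": 0, "jaw": 1},
    {"tx": 0, "ty": 0, "tz": 0, "wx": 0, "wy": 0, "wz": 0, "jaw": 1},
    {"tx": 0, "ty": 0, "tz": 0, "wx": 0, "wy": 0, "wz": 0, "jaw": 1},
  ],
  squeeze=70,
)

```text
t: 4.28
tool_pos: [0.5313, 0.0927, 0.3092]
tool_rot: [1.068, 2.691, -0.125]
contact_force: [-0.6, -0.8, -1.7]
opening: 0.01
```

Emit:
send_rows(
  series=[
    {"tx": 0, "ty": 0, "tz": 0, "wx": 0, "wy": 0, "wz": 0, "jaw": 1},
    {"tx": 0, "ty": 0, "tz": 0, "wx": 0, "wy": 0, "wz": 0, "jaw": 1},
  ],
)

```text
t: 4.53
tool_pos: [0.5313, 0.0928, 0.3092]
tool_rot: [1.068, 2.691, -0.125]
contact_force: [-0.1, 0.4, -0.8]
opening: 0.0097
```

```bash
python3 - <<'E'
from g import *
go(tcp+[.0025,.0025,0],R1)
g=ctrl.get_image("wrist")[:,:,::-1]; cv2.imwrite("pics/w5.png",g)
E
```

```text
t 4.53 pos [0.5313 0.0928 0.3092] z [ 0.193 -0.168 -0.967] x [-0.703  0.664 -0.255] F [-0.1  0.4 -0.8] open 0.0097 q [ 0.13 -0.28  1.83 -0.19  1.43 -0.67]
shift cm [ 0.08 -0.15  0.41] turn [ 0.009  0.008 -0.006]
```

View pics/w5.png

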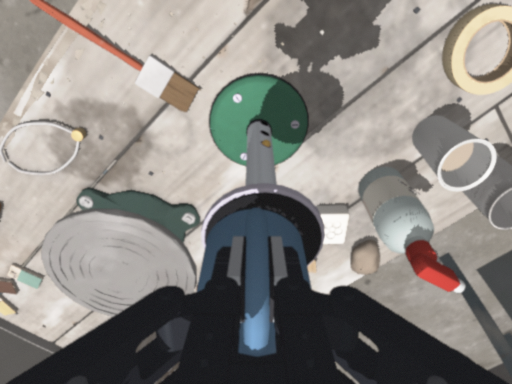

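Emit:
send_rows(
  series=[
    {"tx": -0.1, "ty": 0, "tz": -0.5, "wx": 0, "wy": 0, "wz": 0, "jaw": 1},
    {"tx": -0.3, "ty": 0, "tz": -1.0, "wx": 0, "wy": 0, "wz": 0, "jaw": 1},
    {"tx": -0.3, "ty": 0, "tz": -1.0, "wx": 0, "wy": 0, "wz": 0, "jaw": 1},
    {"tx": 0, "ty": 0, "tz": 0, "wx": 0, "wy": 0, "wz": 0, "jaw": 1},
  ],
)

```text
t: 5.08
tool_pos: [0.5312, 0.0924, 0.3365]
tool_rot: [1.069, 2.692, -0.125]
contact_force: [-0.5, -0.4, -2.7]
opening: 0.01
```

```bash
python3 - <<'E'
from g import *
go(tcp+[.0025,.0025,0],R1)
g=ctrl.get_image("wrist")[:,:,::-1]; cv2.imwrite("pics/w6.png",g)
g=ctrl.get_image("side")[:,:,::-1]; cv2.imwrite("pics/s6.png",cv2.resize(g[60:210,200:350],None,fx=4,fy=4))
E
```

```text
t 5.08 pos [0.5312 0.0924 0.3365] z [ 0.192 -0.167 -0.967] x [-0.703  0.664 -0.254] F [-0.5 -0.4 -2.7] open 0.01 q [ 0.13 -0.29  1.79 -0.19  1.47 -0.68]
shift cm [ 0.79 -0.15  3.05] turn [ 0.008  0.007 -0.006]
```

View pics/w6.png

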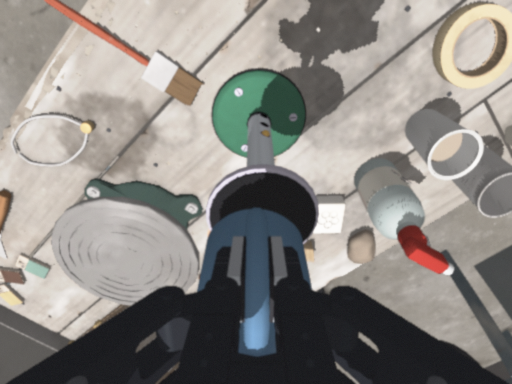

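View pics/s6.png

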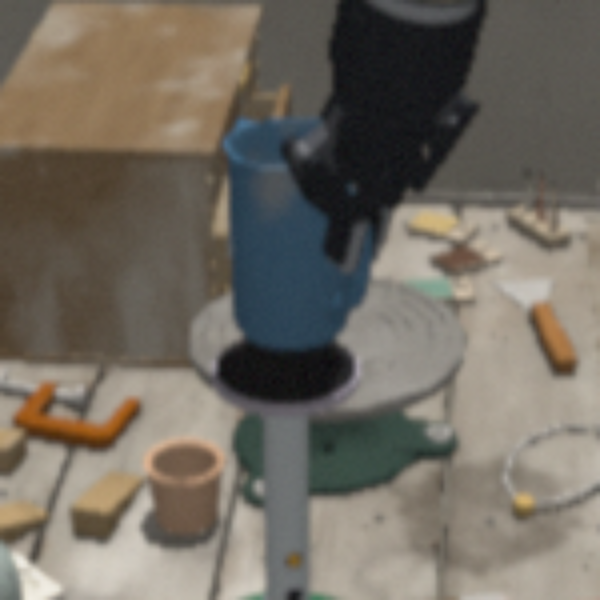

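The jug is lifted 27 mm, upright and steady in the grip. Now planning the carry to the saucer.

```bash
python3 - <<'E'
from h import *
o,p,R=st()
plan([[.515,.17,.345],[.4545,.427,.20]],R,step=.04)
E
```

```text
0 [ 3.01  2.29 -1.28] [0. 0. 0.]
1 [ 3.01  2.29 -1.28] [0. 0. 0.]
2 [3.12 1.81 1.07] [0. 0. 0.]
3 [3.12 1.81 1.07] [0. 0. 0.]
4 [3.12 1.81 1.07] [0. 0. 0.]
5 [3.12 1.81 1.07] [0. 0. 0.]
6 [3.12 1.81 1.07] [0. 0. 0.]
7 [3.12 1.81 1.07] [0. 0. 0.]
8 [3.12 1.81 1.07] [0. 0. 0.]
9 [3.12 1.81 1.07] [0. 0. 0.]
```

Emit:
send_rows(
  series=[
    {"tx": 1.2, "ty": 0.9, "tz": -0.7, "wx": 0, "wy": 0, "wz": 0, "jaw": 1},
    {"tx": 2.4, "ty": 1.8, "tz": -1.0, "wx": 0, "wy": 0, "wz": 0, "jaw": 1},
    {"tx": 3.0, "ty": 2.3, "tz": -1.0, "wx": 0, "wy": 0, "wz": 0, "jaw": 1},
    {"tx": 3.1, "ty": 1.8, "tz": 0.8, "wx": 0, "wy": 0, "wz": 0, "jaw": 1},
    {"tx": 3.1, "ty": 1.8, "tz": 1.1, "wx": 0, "wy": 0, "wz": 0, "jaw": 1},
  ],
)

```text
t: 5.8
tool_pos: [0.4968, 0.248, 0.3123]
tool_rot: [1.074, 2.692, -0.121]
contact_force: [-0.3, 0.6, -2.7]
opening: 0.0097
```

Emit:
send_rows(
  series=[
    {"tx": 3.1, "ty": 1.8, "tz": 1.1, "wx": 0, "wy": 0, "wz": 0, "jaw": 1},
    {"tx": 3.1, "ty": 1.8, "tz": 1.1, "wx": 0, "wy": 0, "wz": 0, "jaw": 1},
    {"tx": 3.1, "ty": 1.8, "tz": 1.1, "wx": 0, "wy": 0, "wz": 0, "jaw": 1},
    {"tx": 2.5, "ty": 1.4, "tz": 0.8, "wx": 0, "wy": 0, "wz": 0, "jaw": 1},
    {"tx": 1.5, "ty": 0.9, "tz": 0.5, "wx": 0, "wy": 0, "wz": 0, "jaw": 1},
  ],
)

```text
t: 6.42
tool_pos: [0.4594, 0.3953, 0.2313]
tool_rot: [1.066, 2.697, -0.12]
contact_force: [0.5, 0.5, -1.8]
opening: 0.0097
```

```bash
python3 - <<'E'
from h import *
R0=Ro.from_rotvec([1.069,2.692,-.125]).as_matrix()
go([.4545,.427,.16],R0)
o,p,R=st();plan([[.4545,.427,.16]],R0,step=.04)
g=ctrl.get_image("wrist")[:,:,::-1]; cv2.imwrite("pics/w7.png",g)
g=ctrl.get_image("side")[:,:,::-1]; cv2.imwrite("pics/s7.png",g)
E
```

```text
t 6.42 pos [0.4594 0.3953 0.2313] z [ 0.191 -0.163 -0.968] x [-0.705  0.663 -0.25 ] F [ 0.5  0.5 -1.8] open 0.0097 q [ 0.7   0.01  1.69 -0.25  1.4  -0.08]
shift cm [4.23 1.9  6.29] turn [ 0.003 -0.004  0.003]
0 [2.12 0.95 3.14] [ 0.003 -0.004  0.003]
1 [2.13 0.95 3.13] [0. 0. 0.]
```

View pics/w7.png

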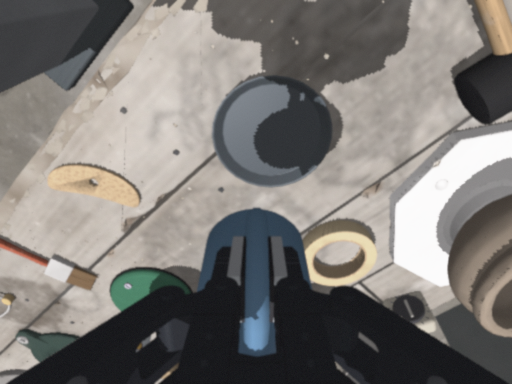

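View pics/s7.png

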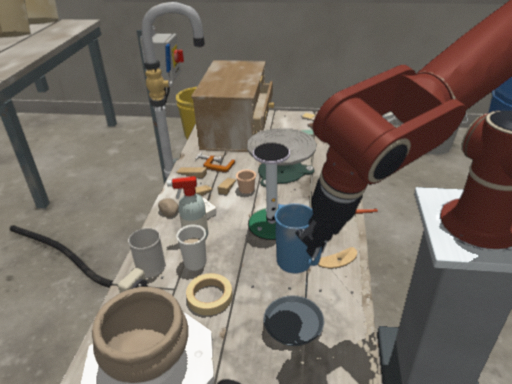

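```bash
python3 - <<'E'
from h import *
c=ctrl.camera_info("wrist"); g=cv2.imread("pics/w7.png")
pts=[(213,131),(332,131),(272,76),(270,187),(232,92),(312,92),(230,170),(315,168)]
for z in(.014,.008): 
    P=np.array([plane(c,p,z)[:2] for p in pts]); A=np.c_[2*P,np.ones(len(P))]; s=np.linalg.lstsq(A,(P**2).sum(1),rcond=None)[0]; print(z,s[:2],np.sqrt(s[2]+s[:2]@s[:2]))
E
```

```text
0.014 [0.49663267 0.38784165] 0.06427287475474026
0.008 [0.49882574 0.38630736] 0.06546052329120135
```

The saucer centre from the wrist view is (0.4965, 0.3875), which agrees with the top view. Descending.

Emit:
send_rows(
  series=[
    {"tx": 2.1, "ty": 1.0, "tz": 3.1, "wx": 0.003, "wy": -0.004, "wz": 0.003, "jaw": 1},
    {"tx": 2.1, "ty": 1.0, "tz": 3.1, "wx": 0, "wy": 0, "wz": 0, "jaw": 1},
    {"tx": 0.6, "ty": 0, "tz": 2.4, "wx": 0, "wy": 0, "wz": 0, "jaw": 1},
    {"tx": 0.4, "ty": 0, "tz": 1.5, "wx": 0, "wy": 0, "wz": 0, "jaw": 1},
    {"tx": 0, "ty": 0, "tz": 0, "wx": 0, "wy": 0, "wz": 0, "jaw": 1},
  ],
)

```text
t: 7.15
tool_pos: [0.4594, 0.4278, 0.123]
tool_rot: [1.072, 2.685, -0.118]
contact_force: [0.5, 0.0, -2.0]
opening: 0.0098
```

```bash
python3 - <<'E'
from h import *
R0=Ro.from_rotvec([1.069,2.692,-.125]).as_matrix()
go([.4555,.4275,.0772],R0)
g=ctrl.get_image("side")[:,:,::-1]; cv2.imwrite("pics/s8.png",cv2.resize(g[230:370,220:370],None,fx=4,fy=4))
E
```

```text
t 7.15 pos [0.4594 0.4278 0.123 ] z [ 0.198 -0.165 -0.966] x [-0.699  0.667 -0.257] F [ 0.5  0.  -2. ] open 0.0098 q [ 0.74  0.16  1.72 -0.27  1.24  0.02]
shift cm [ 1.43 -0.37  4.35] turn [ 0.006  0.003 -0.004]
```

View pics/s8.png

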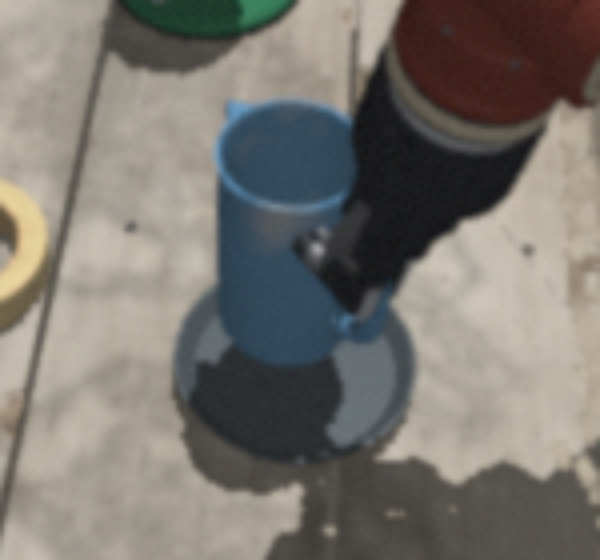

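Emit:
send_rows(
  series=[
    {"tx": 0.6, "ty": -0.2, "tz": 1.8, "wx": 0.006, "wy": 0.003, "wz": 0, "jaw": 1},
    {"tx": 0.5, "ty": -0.1, "tz": 1.4, "wx": 0, "wy": 0, "wz": 0, "jaw": 1},
    {"tx": 0.2, "ty": 0, "tz": 0.5, "wx": 0, "wy": 0, "wz": 0, "jaw": 1},
    {"tx": 0, "ty": 0, "tz": 0, "wx": 0, "wy": 0, "wz": 0, "jaw": 1},
  ],
)

```text
t: 7.7
tool_pos: [0.4573, 0.4294, 0.0853]
tool_rot: [1.076, 2.686, -0.117]
contact_force: [-0.1, -0.2, -1.8]
opening: 0.0101
```

Emit:
send_rows(
  series=[
    {"tx": 0.05, "ty": 0, "tz": 0.2, "wx": 0, "wy": 0, "wz": 0, "jaw": 1},
    {"tx": 0.05, "ty": 0, "tz": 0.2, "wx": 0, "wy": 0, "wz": 0, "jaw": 1},
  ],
)

```text
t: 7.95
tool_pos: [0.4579, 0.4299, 0.0818]
tool_rot: [1.076, 2.686, -0.114]
contact_force: [0.4, -0.0, -1.6]
opening: 0.0099
```

Emit:
send_rows(
  series=[
    {"tx": 0.05, "ty": 0, "tz": 0.2, "wx": 0, "wy": 0, "wz": 0, "jaw": 1},
    {"tx": 0.05, "ty": 0, "tz": 0.15, "wx": 0, "wy": 0, "wz": 0, "jaw": 1},
  ],
)

```text
t: 8.2
tool_pos: [0.4581, 0.4302, 0.0785]
tool_rot: [1.076, 2.685, -0.113]
contact_force: [0.5, 0.2, -2.0]
opening: 0.0095
```

Emit:
send_rows(
  series=[
    {"tx": 0.05, "ty": 0, "tz": 0.15, "wx": 0, "wy": 0, "wz": 0, "jaw": 1},
    {"tx": 0, "ty": 0, "tz": 0, "wx": 0, "wy": 0, "wz": 0, "jaw": 1},
  ],
)

```text
t: 8.45
tool_pos: [0.4587, 0.4307, 0.0781]
tool_rot: [1.075, 2.684, -0.112]
contact_force: [-0.0, -0.7, -0.4]
opening: 0.0099
```

Emit:
send_rows(
  series=[
    {"tx": 0.03, "ty": 0, "tz": 0.12, "wx": 0, "wy": 0, "wz": 0, "jaw": 1},
    {"tx": 0, "ty": 0, "tz": 0, "wx": 0, "wy": 0, "wz": 0, "jaw": 1},
  ],
)

```text
t: 8.7
tool_pos: [0.4591, 0.431, 0.0779]
tool_rot: [1.075, 2.683, -0.111]
contact_force: [-1.6, -1.7, -0.1]
opening: 0.0097
```

```bash
python3 - <<'E'
from h import *
go([.4555,.4275,.0772])
g=ctrl.get_image("side")[:,:,::-1]; cv2.imwrite("pics/s9.png",cv2.resize(g[230:370,220:370],None,fx=4,fy=4))
E
```

```text
t 8.7 pos [0.4591 0.431  0.0779] z [ 0.2   -0.161 -0.966] x [-0.697  0.669 -0.256] F [-1.6 -1.7 -0.1] open 0.0097 q [ 0.74  0.21  1.74 -0.28  1.16  0.05]
shift cm [ 0.03 -0.5   0.06] turn [0. 0. 0.]
```

View pics/s9.png

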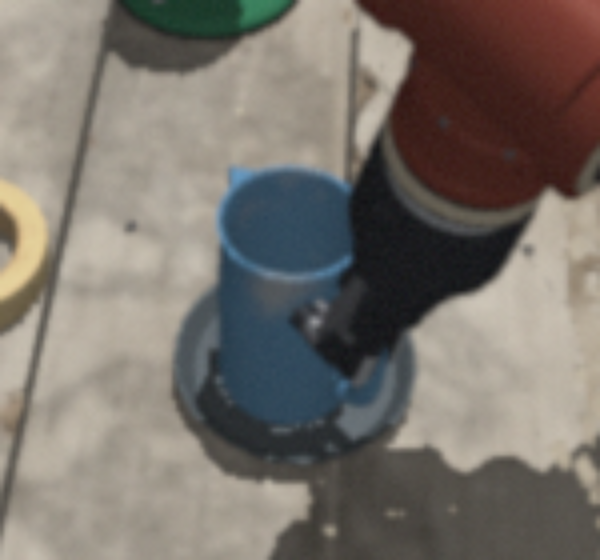

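The jug is seated in the saucer, about 5 mm off centre by calculation. Releasing.

Emit:
send_rows(
  series=[
    {"tx": 0, "ty": 0, "tz": 0, "wx": 0, "wy": 0, "wz": 0, "jaw": 0.8},
    {"tx": 0, "ty": 0, "tz": 0, "wx": 0, "wy": 0, "wz": 0, "jaw": 0.6},
    {"tx": 0, "ty": 0, "tz": 0, "wx": 0, "wy": 0, "wz": 0, "jaw": 0.4},
    {"tx": 0, "ty": 0, "tz": 0, "wx": 0, "wy": 0, "wz": 0, "jaw": 0.4},
  ],
)

```text
t: 9.25
tool_pos: [0.4592, 0.431, 0.0772]
tool_rot: [1.075, 2.683, -0.11]
contact_force: [0.8, 0.1, -0.3]
opening: 0.0514
```

```bash
python3 - <<'E'
from h import *
go([.4555,.4275,.0772])
g=ctrl.get_image("wrist")[:,:,::-1]; cv2.imwrite("pics/w10.png",g)
g=ctrl.get_image("side")[:,:,::-1]; cv2.imwrite("pics/s10.png",cv2.resize(g[230:370,220:370],None,fx=4,fy=4))
E
```

```text
t 9.25 pos [0.4592 0.431  0.0772] z [ 0.2   -0.161 -0.966] x [-0.697  0.669 -0.256] F [ 0.8  0.1 -0.3] open 0.0514 q [ 0.74  0.21  1.74 -0.28  1.16  0.05]
shift cm [ 0.02 -0.5  -0.02] turn [0. 0. 0.]
```

View pics/w10.png

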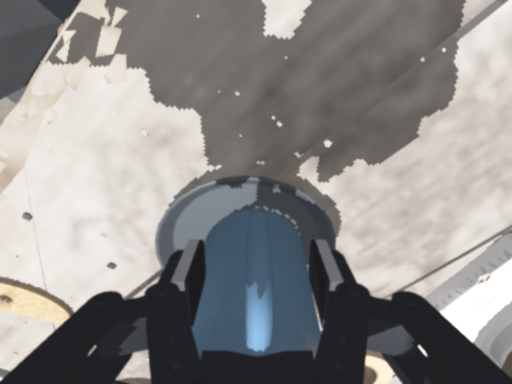

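View pics/s10.png

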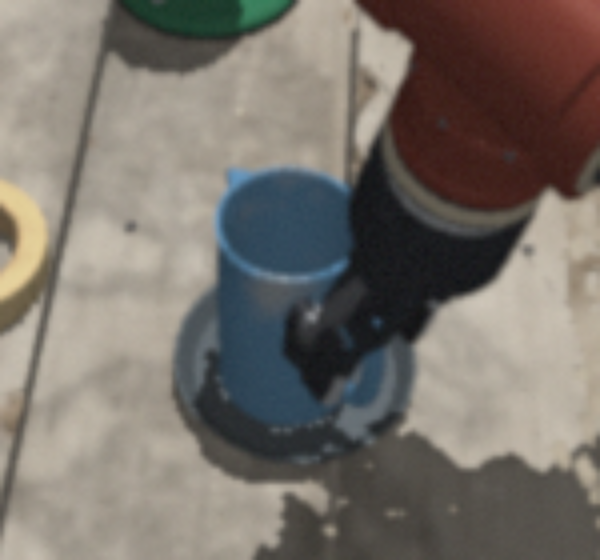

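Emit:
send_rows(
  series=[
    {"tx": 0, "ty": 0, "tz": -1.5, "wx": 0, "wy": 0, "wz": 0, "jaw": 0.2},
    {"tx": 0.3, "ty": 0, "tz": -3.5, "wx": 0, "wy": 0, "wz": 0, "jaw": 0.2},
    {"tx": 0.3, "ty": 0, "tz": -4.5, "wx": 0, "wy": 0, "wz": 0, "jaw": 0.2},
    {"tx": 0.3, "ty": 0, "tz": -5, "wx": 0, "wy": 0, "wz": 0, "jaw": 0.2},
    {"tx": 0, "ty": 0, "tz": -3, "wx": 0, "wy": 0, "wz": 0, "jaw": 0.0},
  ],
)

```text
t: 9.98
tool_pos: [0.4154, 0.4654, 0.2498]
tool_rot: [1.076, 2.685, -0.114]
contact_force: [0.1, 0.6, -0.1]
opening: 0.0837
```

```bash
cat > fk.py <<'E'
from h import *
from scipy.optimize import least_squares
D=[([-1.4010,.05335,1.61428,0,1.47597,-.119],[.1779,-.5985,.2411]),([-1.13,-.27,1.70,-.03,1.60,-.67],[.2858,-.4535,.3694]),([.01,-.5,1.79,-.17,1.66,-.89],[.4581,.0349,.4301]),([.19,-.32,1.64,-.2,1.67,-.68],[.5071,.1189,.4403]),([.14,-.31,1.79,-.19,1.51,-.68],[.5197,.0935,.347]),([.13,-.28,1.83,-.19,1.43,-.67],[.5313,.0928,.3092]),([.7,.01,1.69,-.25,1.4,-.08],[.4594,.3953,.2313]),([.74,.16,1.72,-.27,1.24,.02],[.4594,.4278,.123]),([.74,.21,1.74,-.28,1.16,.05],[.4592,.431,.0772])]
def FK(q,k):
    a0,h0,e1,L1,e2,L2,d=k
    r=lambda ax,a:Ro.from_euler(ax,a).as_matrix()
    A=r('z',q[0]);p=A@[a0,0,h0];A=A@r('y',q[1]);p=p+A@[e1,0,L1];A=A@r('y',q[2]);p=p+A@[e2,0,L2];A=A@r('z',q[3])@r('y',q[4]);p=p+A@[0,0,d];return p,A@r('z',-q[5])@r('z',0)
def fit():
    o,p,R=st(); DD=D+[(o["q"],p)]*1
    f=lambda k:np.concatenate([FK(q,k)[0]-x for q,x in DD])
    s=least_squares(f,[0,.3,0,.4,0,.4,.2]); return s.x,np.sqrt((s.fun**2).mean())
E
python3 - <<'E'
from fk import *
k,e=fit(); print(k.round(4),e); o,p,R=st(); P,A=FK(o["q"],k); print(p,P); print(R);print(A)
np.save("k.npy",k)
E
```

```text
[ 0.0334 -0.0096  0.0117  0.2407 -0.0083  0.5696 -0.0635] 0.019106457486889647
[0.41537291 0.46543206 0.24979319] [0.40822167 0.47342055 0.24447241]
[[-0.69753314  0.68878341  0.19754729]
 [ 0.6695465   0.72472452 -0.16273246]
 [-0.25525478  0.01875581 -0.96669189]]
[[-0.61350225 -0.76458489  0.19754729]
 [-0.78965679  0.59157442 -0.16273246]
 [ 0.00755886 -0.25583129 -0.96669189]]
```

```bash
python3 - <<'E'
from fk import *
o,p,R=st(); DD=D+[(o["q"],p)]
f=lambda k:np.concatenate([FK(q,k)[0]-x for q,x in DD])
best=None
for s in range(30):
    rng=np.random.default_rng(s); s_=least_squares(f,np.r_[.05,.3,0,.45,0,.45,.25]+rng.normal(0,.1,7))
    if best is None or s_.cost<best.cost: best=s_
print(best.x.round(4)); print((best.fun.reshape(-1,3)*1000).round(1))
print(np.linalg.svd(best.jac)[1])
E
```

```text
[ 0.0334 -0.0096  0.0117  0.2407 -0.0083  0.5696 -0.0635]
[[-72.1 -18.3   5.7]
 [-55.3 -30.7   7.3]
 [  3.2 -19.6   4.4]
 [ -9.4 -10.4  -6.8]
 [  1.6  -7.9  -2.3]
 [ -0.1 -11.4  -2.6]
 [ -2.4   9.9  -4. ]
 [ -7.6   6.4  -0.9]
 [ -8.9   1.9   4.4]
 [ -7.2   8.   -5.3]]
[6.26909581 5.44620284 0.68586967 0.56169737 0.45305086 0.15287485
 0.15088197]
```

```bash
cat >> fk.py <<'E'
def FK(q,k):
    a0,b,h0,e1,L1,e2,L2,e3,b3,d=k
    r=lambda ax,a:Ro.from_euler(ax,a).as_matrix()
    A=r('z',q[0]);p=A@[a0,b,h0];A=A@r('y',q[1]);p=p+A@[e1,0,L1];A=A@r('y',q[2]);p=p+A@[e2,0,L2];A=A@r('z',q[3]);p=p+A@[e3,b3,0];A=A@r('y',q[4]);p=p+A@[0,0,d];return p,A@r('z',-q[5])
E
python3 - <<'E'
from fk import *
o,p,R=st(); DD=D+[(o["q"],p)]
x0=np.array([.05,.07,.3,0,.45,0,.45,0,0,.25])
f=lambda k:np.r_[np.concatenate([FK(q,k)[0]-x for q,x in DD]),.01*(k-x0)*[1,0,.3,1,.3,1,.3,1,1,.3]]
s=least_squares(f,x0)
print(s.x.round(4)); print((s.fun[:30].reshape(-1,3)*1000).round(1)); np.save("k.npy",s.x)
A=FK(o["q"],s.x)[1]; print((A.T@R).round(3))
E
```

```text
[-0.0041  0.0765  0.2568  0.0135  0.4275  0.1188  0.5987 -0.0218 -0.0031
  0.2895]
[[-1.1  1.7 -1.9]
 [ 1.  -1.1  3.6]
 [ 0.4 -1.9  1.2]
 [ 0.2 -0.4  0.8]
 [-1.5  2.8 -2. ]
 [-1.1  0.2 -2.6]
 [ 0.3  2.8 -0.7]
 [-0.3 -0.  -0.7]
 [ 2.9 -0.6  3.5]
 [-0.7 -1.4 -1.2]]
[[-0.103 -0.995 -0.   ]
 [ 0.995 -0.103  0.   ]
 [-0.    -0.     1.   ]]
```

```bash
cat >> fk.py <<'E'
def FKT(q,k):
    p,A=FK(q,k); rz=lambda a:Ro.from_euler('z',a).as_matrix()
    return p,A@rz(2*q[5]+np.pi/2)
lo=np.array([-3.01,-1.01,.06,-1.02,.09,-3.14]);hi=np.array([3.01,2.22,2.58,4.17,2.62,3.14])
def IK(p,R,k,q0):
    f=lambda q:(lambda P,A:np.r_[P-p,.3*Ro.from_matrix(A.T@R).as_rotvec()])(*FKT(q,k))
    s=least_squares(f,np.clip(q0,lo+1e-3,hi-1e-3),bounds=(lo,hi)); return s.x,np.sqrt(2*s.cost)
def tubeR(th,yaw,s=1):
    "th from vertical"
    c=np.array([np.cos(yaw),np.sin(yaw),0]); n=np.array([-np.sin(yaw),np.cos(yaw),0]); z=c*np.sin(th)-np.array([0,0,1])*np.cos(th); return frame(z,s*n)
E
python3 - <<'E'
from fk import *
k=np.load("k.npy"); ax=np.array([.5735,.0575,.098]); y=np.deg2rad(21)
for s in(1,-1):
  for th in(40,45,50,55,60,70,80,90):
    R1=tubeR(np.deg2rad(th),y,s)
    best=min((IK(ax+.008*R1[:,2]+[0,0,dz],R1,k,q0)+(dz,) for dz in(0,) for q0 in ([.1,.3,1.9,0,.5,-1.5],[.1,.3,1.9,0,.5,1.5],[.1,.0,2.2,3.1,.5,-1.5],[.1,0,2.2,3.1,.5,1.5],[.1,0,2.2,1.5,.5,0])),key=lambda r:r[1])
    print(s,th,best[0].round(2),round(best[1],4),"x axis z",R1[2,0].round(2))
E
```

```text
1 40 [-0.17 -0.23  2.27  0.65  0.57 -2.56] 0.0 x axis z -0.64
1 45 [-0.19 -0.24  2.31  0.84  0.52 -2.75] 0.0 x axis z -0.71
1 50 [-0.2  -0.24  2.34  1.06  0.49 -2.96] 0.0 x axis z -0.77
1 55 [-0.22 -0.24  2.37  1.3   0.49  3.08] 0.0 x axis z -0.82
1 60 [-0.24 -0.22  2.39  1.55  0.52  2.83] 0.0 x axis z -0.87
1 70 [-0.29 -0.13  2.41  1.95  0.66  2.42] 0.0 x axis z -0.94
1 80 [-0.32  0.01  2.4   2.2   0.89  2.15] 0.0 x axis z -0.98
1 90 [-0.34  0.2   2.36  2.34  1.14  1.97] 0.0 x axis z -1.0
-1 40 [-0.17 -0.23  2.27  0.65  0.57  0.58] 0.0 x axis z 0.64
-1 45 [-0.19 -0.24  2.31  0.84  0.52  0.4 ] 0.0 x axis z 0.71
-1 50 [-0.2  -0.24  2.34  1.06  0.49  0.18] 0.0 x axis z 0.77
-1 55 [-0.22 -0.24  2.37  1.3   0.49 -0.07] 0.0 x axis z 0.82
-1 60 [-0.24 -0.22  2.39  1.55  0.52 -0.31] 0.0 x axis z 0.87
-1 70 [-0.29 -0.13  2.41  1.95  0.66 -0.72] 0.0 x axis z 0.94
-1 80 [-0.32  0.01  2.4   2.2   0.89 -0.99] 0.0 x axis z 0.98
-1 90 [-0.34  0.2   2.36  2.34  1.14 -1.17] 0.0 x axis z 1.0
```

```bash
python3 - <<'E'
from fk import *
k=np.load("k.npy"); ax=np.array([.5735,.0575,.098])
for yd in(5,12,21,30):
  for th in(70,80):
    y=np.deg2rad(yd);R1=tubeR(np.deg2rad(th),y,-1); c=np.array([np.cos(y),np.sin(y),0])
    for back,up in((0,0),(0,.035),(.07,0),(.12,.03),(.12,.15)):
      seeds=([-.3,0,2.4,2,.8,-.8],[.1,0,2.2,3.1,.5,-1.5],[.3,0,2.2,3.1,.5,1.5],[.1,.3,1.9,0,.5,1.5])
      b=min((IK(ax+.008*R1[:,2]-back*c+[0,0,up],R1,k,np.array(q0)) for q0 in seeds),key=lambda r:r[1])
      print(yd,th,back,up,b[0].round(2),round(b[1],4))
E
```

```text
5 70 0 0 [-0.11 -0.2   2.45  2.61  0.37 -1.14] 0.0
5 70 0 0.035 [-0.1  -0.32  2.46  2.44  0.27 -0.96] 0.0
5 70 0.07 0 [-0.14 -0.37  2.58  2.48  0.34 -1.02] 0.0184
5 70 0.12 0.03 [-0.05 -0.52  2.58  2.3   0.12 -0.78] 0.0717
5 70 0.12 0.15 [-0.17 -1.01  2.58  0.5   0.54  1.01] 0.059
5 80 0 0 [-0.13 -0.04  2.45  2.8   0.68 -1.34] 0.0
5 80 0 0.035 [-0.13 -0.19  2.47  2.74  0.57 -1.27] 0.0
5 80 0.07 0 [-0.18 -0.15  2.58  2.74  0.73 -1.31] 0.0145
5 80 0.12 0.03 [-0.19 -0.07  2.58  2.77  0.88 -1.35] 0.0697
5 80 0.12 0.15 [-0.03 -0.78  2.58  1.87  0.09 -0.32] 0.0845
12 70 0 0 [-0.19 -0.18  2.44  2.24  0.48 -0.87] 0.0
12 70 0 0.035 [-0.18 -0.3   2.45  2.07  0.42 -0.67] 0.0
12 70 0.07 0 [-0.29 -0.35  2.58  2.05  0.54 -0.72] 0.0143
12 70 0.12 0.03 [-0.42 -0.44  2.58  1.68  0.66 -0.42] 0.0645
12 70 0.12 0.15 [-0.4  -0.99  2.58  0.94  0.77  0.49] 0.0495
12 80 0 0 [-0.22 -0.03  2.44  2.5   0.76 -1.15] 0.0
12 80 0 0.035 [-0.22 -0.17  2.46  2.42  0.66 -1.04] 0.0
12 80 0.07 0 [-0.34 -0.16  2.58  2.36  0.83 -1.08] 0.0093
12 80 0.12 0.03 [-0.49 -0.13  2.58  2.17  1.   -1.  ] 0.0599
12 80 0.12 0.15 [-0.
[... 470 characters left out ...]
  0.98 -0.92] 0.0
21 80 0.12 0.03 [-0.67 -0.22  2.58  1.81  1.13 -0.8 ] 0.0302
21 80 0.12 0.15 [-0.66 -0.75  2.58  1.48  1.07 -0.17] 0.0396
30 70 0 0 [-0.37 -0.06  2.36  1.75  0.84 -0.67] 0.0
30 70 0 0.035 [-0.37 -0.17  2.37  1.66  0.83 -0.54] 0.0
30 70 0.07 0 [-0.55 -0.19  2.48  1.61  0.97 -0.64] 0.0
30 70 0.12 0.03 [-0.71 -0.41  2.57  1.44  1.11 -0.49] 0.0
30 70 0.12 0.15 [-0.71 -0.78  2.54  1.27  1.19 -0.07] 0.0
30 80 0 0 [-0.41  0.07  2.35  1.96  1.03 -0.9 ] 0.0
30 80 0 0.035 [-0.41 -0.05  2.37  1.91  0.99 -0.79] 0.0
30 80 0.07 0 [-0.59 -0.03  2.46  1.81  1.15 -0.88] 0.0
30 80 0.12 0.03 [-0.76 -0.23  2.55  1.64  1.24 -0.74] 0.0
30 80 0.12 0.15 [-0.76 -0.7   2.58  1.49  1.24 -0.27] 0.0005
```

```bash
python3 - <<'E'
from h import *
import pickle
c=pickle.load(open("w2.pkl","rb")); f=lambda u,v:((u+.5)/2.3+119.5,(v+.5)/2.3+59.5)
S=[plane(c,f(*p),.013)[:2] for p in((280,87),(380,134),(289,190))]
print(np.round(S,4)); P=np.array(S)
A=np.c_[2*P,np.ones(3)]; s=np.linalg.solve(A,(P**2).sum(1)); print("circ centre",s[:2],np.sqrt(s[2]+s[:2]@s[:2]))
for q in P: print(np.degrees(np.arctan2(*(q-s[:2])[::-1])))
g=cv2.imread("pics/w2.png"); m=cv2.inRange(cv2.cvtColor(g,cv2.COLOR_BGR2HSV),(60,80,20),(90,255,255)); m[:, :215]=0;m[:,300:]=0;m[155:]=0
h=cv2.convexHull(max(cv2.findContours(m,0,1)[0],key=cv2.contourArea))[:,0]
P=np.array([plane(c,p,.010)[:2] for p in h]);A=np.c_[2*P,np.ones(len(P))]; s=np.linalg.lstsq(A,(P**2).sum(1),rcond=None)[0];print("base",s[:2],np.sqrt(s[2]+s[:2]@s[:2]))
# button line: with z .095
print("button",plane(c,f(327,160),.095))
E
```

```text
[[0.5291 0.0668]
 [0.6059 0.0978]
 [0.5933 0.0153]]
circ centre [0.57642992 0.06009711] 0.04785476800437149
171.8922822457393
51.96108161281665
-69.39882683318416
base [0.57350506 0.06213726] 0.06423990402173428
button [0.56881581 0.07558857 0.095     ]
```

```bash
cat > tp.py <<'E'
from fk import *
k=np.load("k.npy"); AX=np.array([.576,.060,.098]); Y=np.deg2rad(28); TH=np.deg2rad(75)
RT=tubeR(TH,Y,-1); CT=np.array([np.cos(Y),np.sin(Y),0])
def P(back,up=0,side=0): return AX+.008*RT[:,2]-back*CT+[0,0,up]+side*np.array([-np.sin(Y),np.cos(Y),0])
Q0=np.array([-.35,-.1,2.4,1.85,.8,-.8])
def show(q):
    p,R=FKT(q,k); w=p-.29*R[:,2]; cam=p+R@[.083,0,-.132]; return p.round(3),"z",R[:,2].round(2),"wr",w.round(3),"cam",cam.round(3)
E
python3 - <<'E'
from tp import *
for b,u,s in((0,0,0),(0,.033,0),(.04,0,0),(.08,0,0),(.10,0,0),(.08,0,-.08),(.1,.1,-.1),(.1,.2,-.1),(.1,.3,-.1)):
    q,e=IK(P(b,u,s),RT,k,Q0); print(b,u,s,q.round(2),round(e,4),*show(q))
E
```

```text
0 0 0 [-0.37 -0.01  2.37  1.92  0.89 -0.81] 0.0 [0.583 0.064 0.096] z [ 0.85  0.45 -0.26] wr [ 0.335 -0.068  0.171] cam [0.489 0.014 0.21 ]
0 0.033 0 [-0.36 -0.12  2.38  1.84  0.86 -0.69] 0.0 [0.583 0.064 0.129] z [ 0.85  0.45 -0.26] wr [ 0.335 -0.068  0.204] cam [0.489 0.014 0.243]
0.04 0 0 [-0.46 -0.08  2.44  1.84  0.95 -0.79] 0.0 [0.548 0.045 0.096] z [ 0.85  0.45 -0.26] wr [ 0.3   -0.087  0.171] cam [ 0.454 -0.005  0.21 ]
0.08 0 0 [-0.57 -0.16  2.51  1.74  1.03 -0.76] 0.0 [0.512 0.026 0.096] z [ 0.85  0.45 -0.26] wr [ 0.265 -0.105  0.171] cam [ 0.419 -0.024  0.21 ]
0.1 0 0 [-0.64 -0.19  2.54  1.69  1.07 -0.75] 0.0 [0.495 0.017 0.096] z [ 0.85  0.45 -0.26] wr [ 0.247 -0.115  0.171] cam [ 0.401 -0.033  0.21 ]
0.08 0 -0.08 [-0.68  0.01  2.35  1.67  1.11 -0.76] 0.0 [ 0.55  -0.045  0.096] z [ 0.85  0.45 -0.26] wr [ 0.302 -0.176  0.171] cam [ 0.456 -0.094  0.21 ]
0.1 0.1 -0.1 [-0.76 -0.27  2.36  1.49  1.16 -0.46] 0.0 [ 0.541 -0.072  0.196] z [ 0.85  0.45 -0.26] wr [ 0.294 -0.203  0.271] cam [ 0.448 -0.121  0.31 ]
0.1 0.2 -0.1 [-0.76 -0.49  2.33  1.39  1.2  -0.18] 0.0 [ 0.541 -0.072  0.296] z [ 0.85  0.45 -0.26] wr [ 0.294 -0.203  0.371] cam [ 0.448 -0.121  0.41 ]
0.1 0.3 -0.1 [-0.76 -0.61  2.23  1.31  1.24  0.04] 0.0 [ 0.541 -0.072  0.396] z [ 0.85  0.45 -0.26] wr [ 0.294 -0.203  0.471] cam [ 0.448 -0.121  0.51 ]
```

```bash
cat >> tp.py <<'E'
def rows(qs):
    for i in range(len(qs)-1):
        p,R=FKT(qs[i],k);p1,R1=FKT(qs[i+1],k); print(i,(R.T@(p1-p)*100).round(1),Ro.from_matrix(R.T@R1).as_rotvec().round(3),"->",p1.round(3),"z",R1[:,2].round(2))
def interp(wps,n):
    out=[np.array(wps[0])]
    for a,b,m in zip(wps[:-1],wps[1:],n): out+=[np.array(a)+(np.array(b)-a)*i/m for i in range(1,m+1)]
    return out
E
python3 - <<'E'
from tp import *
o,p,R=st(); q=o["q"]; print(q.round(3),p,FKT(q,k)[0])
g,_=IK(P(.1,.3,-.1),RT,k,np.array([-.76,-.61,2.23,1.31,1.24,.04]))
m=q.copy(); m[1]-=.45; m[0]-=.2;
rows(interp([q,m,g],[3,14]))
E
```

```text
[ 0.833  0.053  1.615 -0.26   1.464  0.051] [0.41537291 0.46543206 0.24979319] [0.4146411  0.4640112  0.24864005]
0 [-6.4 -0.4 -8. ] [-0.128 -0.003  0.103] -> [0.44  0.431 0.342] z [ 0.29 -0.08 -0.95]
1 [-6.3 -0.4 -8.1] [-0.129 -0.013  0.101] -> [0.453 0.388 0.434] z [ 0.39 -0.   -0.92]
2 [-6.  -0.4 -8.1] [-0.13  -0.022  0.098] -> [0.451 0.338 0.522] z [ 0.5   0.05 -0.87]
3 [-2.  -1.5  2.9] [0.035 0.067 0.094] -> [0.464 0.314 0.495] z [ 0.44  0.09 -0.89]
4 [-2.3 -1.2  2.4] [0.025 0.068 0.101] -> [0.475 0.291 0.471] z [ 0.4   0.14 -0.91]
5 [-2.5 -0.8  2. ] [0.014 0.069 0.106] -> [0.485 0.268 0.45 ] z [ 0.36  0.21 -0.91]
6 [-2.6 -0.5  1.5] [0.003 0.07  0.111] -> [0.494 0.245 0.432] z [ 0.34  0.27 -0.9 ]
7 [-2.7 -0.1  1. ] [-0.008  0.071  0.114] -> [0.502 0.222 0.417] z [ 0.33  0.34 -0.88]
8 [-2.7  0.3  0.5] [-0.02   0.073  0.116] -> [0.51  0.198 0.405] z [ 0.34  0.41 -0.85]
9 [-2.7  0.7  0. ] [-0.031  0.074  0.117] -> [0.518 0.173 0.397] z [ 0.37  0.47 -0.8 ]
10 [-2.6  1.1 -0.5] [-0.042  0.076  0.116] -> [0.526 0.146 0.391] z [ 0.41  0.52 -0.75]
11 [-2.4  1.5 -0.9] [-0.053  0.078  0.115] -> [0.534 0.117 0.387] z [ 0.47  0.56 -0.68]
12 [-2.2  1.9 -1.4] [-0.064  0.081  0.112] -> [0.54  0.085 0.386] z [ 0.54  0.58 -0.61]
13 [-1.9  2.3 -1.8] [-0.074  0.084  0.108] -> [0.545 0.051 0.386] z [ 0.62  0.58 -0.53]
14 [-1.6  2.7 -2.2] [-0.082  0.087  0.103] -> [0.547 0.013 0.388] z [ 0.7   0.56 -0.44]
15 [-1.2  3.  -2.5] [-0.09   0.091  0.097] -> [ 0.546 -0.028  0.392] z [ 0.78  0.52 -0.35]
16 [-0.8  3.3 -2.8] [-0.097  0.095  0.09 ] -> [ 0.541 -0.072  0.396] z [ 0.85  0.45 -0.26]
```

```bash
python3 - <<'E'
from tp import *
o,p,R=st(); q=o["q"]
g,_=IK(P(.1,.3,-.1),RT,k,np.array([-.76,-.61,2.23,1.31,1.24,.04]))
m=q.copy(); m[1]-=.3; m[0]-=.15;
rows(interp([q,m,g],[3,12]))
E
```

```text
0 [-4.6 -0.1 -5.3] [-0.084 -0.001  0.074] -> [0.436 0.441 0.311] z [ 0.26 -0.1  -0.96]
1 [-4.6 -0.1 -5.3] [-0.084 -0.006  0.073] -> [0.451 0.413 0.373] z [ 0.32 -0.05 -0.94]
2 [-4.5 -0.1 -5.3] [-0.085 -0.011  0.072] -> [0.46  0.381 0.434] z [ 0.39 -0.01 -0.92]
3 [-3.1 -1.7  2.7] [0.03  0.093 0.122] -> [0.474 0.346 0.411] z [ 0.32  0.05 -0.95]
4 [-3.3 -1.2  2. ] [0.015 0.093 0.129] -> [0.485 0.312 0.393] z [ 0.27  0.13 -0.95]
5 [-3.4 -0.7  1.3] [-0.001  0.093  0.135] -> [0.496 0.28  0.378] z [ 0.24  0.22 -0.95]
6 [-3.4 -0.2  0.5] [-0.017  0.094  0.138] -> [0.505 0.249 0.367] z [ 0.23  0.31 -0.92]
7 [-3.3  0.4 -0.1] [-0.033  0.095  0.139] -> [0.514 0.218 0.361] z [ 0.25  0.4  -0.88]
8 [-3.1  0.9 -0.8] [-0.048  0.096  0.138] -> [0.523 0.186 0.358] z [ 0.3   0.48 -0.83]
9 [-2.9  1.5 -1.4] [-0.063  0.098  0.135] -> [0.532 0.151 0.358] z [ 0.37  0.54 -0.76]
10 [-2.6  2.  -2. ] [-0.078  0.1    0.13 ] -> [0.54  0.114 0.362] z [ 0.45  0.58 -0.67]
11 [-2.2  2.5 -2.5] [-0.091  0.103  0.124] -> [0.546 0.074 0.368] z [ 0.55  0.6  -0.58]
12 [-1.7  3.  -3. ] [-0.102  0.106  0.116] -> [0.549 0.029 0.376] z [ 0.66  0.58 -0.48]
13 [-1.2  3.5 -3.4] [-0.112  0.11   0.106] -> [ 0.548 -0.02   0.386] z [ 0.76  0.53 -0.37]
14 [-0.6  3.8 -3.7] [-0.121  0.115  0.096] -> [ 0.541 -0.072  0.396] z [ 0.85  0.45 -0.26]
```

Emit:
send_rows(
  series=[
    {"tx": -4.6, "ty": -0.1, "tz": -5.3, "wx": -0.08, "wy": 0, "wz": 0.07, "jaw": 0},
    {"tx": -4.6, "ty": -0.1, "tz": -5.3, "wx": -0.08, "wy": -0.01, "wz": 0.07, "jaw": 0},
    {"tx": -4.5, "ty": -0.1, "tz": -5.3, "wx": -0.08, "wy": -0.01, "wz": 0.07, "jaw": 0},
    {"tx": -3.1, "ty": -1.7, "tz": 2.7, "wx": 0.03, "wy": 0.09, "wz": 0.12, "jaw": 0},
    {"tx": -3.3, "ty": -1.2, "tz": 2.0, "wx": 0.015, "wy": 0.09, "wz": 0.13, "jaw": 0},
  ],
)

```text
t: 10.6
tool_pos: [0.4805, 0.3252, 0.389]
tool_rot: [1.632, 2.46, 0.41]
contact_force: [-0.4, -0.4, -0.8]
opening: 0.0852
```

```bash
python3 - <<'E'
from tp import *
o,p,R=st(); q=o["q"]; print(q.round(2),p,R[:,2].round(2),FKT(q,k)[0])
g,_=IK(P(.1,.3,-.1),RT,k,np.array([-.76,-.61,2.23,1.31,1.24,.04]))
rows(interp([q,g],[12]))
E
```

```text
[ 0.47 -0.3   1.72 -0.01  1.4   0.07] [0.48053251 0.32524447 0.38904484] [ 0.28  0.14 -0.95] [0.48461661 0.32646553 0.39009144]
0 [-3.  -0.6  1. ] [0.003 0.076 0.114] -> [0.494 0.298 0.378] z [ 0.25  0.21 -0.95]
1 [-3.  -0.2  0.5] [-0.008  0.076  0.116] -> [0.502 0.27  0.368] z [ 0.24  0.28 -0.93]
2 [-2.9  0.2  0. ] [-0.019  0.077  0.117] -> [0.51  0.243 0.361] z [ 0.25  0.36 -0.9 ]
3 [-2.8  0.6 -0.4] [-0.031  0.078  0.117] -> [0.518 0.215 0.357] z [ 0.27  0.43 -0.86]
4 [-2.7  0.9 -0.9] [-0.042  0.08   0.116] -> [0.526 0.186 0.356] z [ 0.31  0.49 -0.81]
5 [-2.4  1.3 -1.3] [-0.053  0.081  0.113] -> [0.533 0.157 0.357] z [ 0.37  0.54 -0.76]
6 [-2.2  1.7 -1.7] [-0.063  0.083  0.109] -> [0.54  0.125 0.36 ] z [ 0.44  0.58 -0.69]
7 [-1.9  2.1 -2.1] [-0.072  0.085  0.105] -> [0.545 0.091 0.364] z [ 0.52  0.6  -0.61]
8 [-1.6  2.4 -2.4] [-0.081  0.088  0.099] -> [0.549 0.054 0.371] z [ 0.6   0.59 -0.53]
9 [-1.2  2.7 -2.7] [-0.089  0.09   0.093] -> [0.55  0.015 0.378] z [ 0.69  0.57 -0.45]
10 [-0.8  3.  -2.9] [-0.095  0.093  0.086] -> [ 0.548 -0.027  0.387] z [ 0.78  0.52 -0.35]
11 [-0.4  3.3 -3.1] [-0.101  0.097  0.078] -> [ 0.541 -0.072  0.396] z [ 0.85  0.45 -0.26]
```

Tracking well, and the solver stays on the same branch.

Emit:
send_rows(
  series=[
    {"tx": -3.0, "ty": -0.6, "tz": 1.0, "wx": 0.003, "wy": 0.076, "wz": 0.114, "jaw": 0},
    {"tx": -3.0, "ty": -0.2, "tz": 0.5, "wx": -0.008, "wy": 0.076, "wz": 0.116, "jaw": 0},
    {"tx": -2.9, "ty": 0.2, "tz": 0, "wx": -0.019, "wy": 0.077, "wz": 0.117, "jaw": 0},
    {"tx": -2.8, "ty": 0.6, "tz": -0.4, "wx": -0.031, "wy": 0.078, "wz": 0.117, "jaw": 0},
    {"tx": -2.7, "ty": 0.9, "tz": -0.9, "wx": -0.042, "wy": 0.08, "wz": 0.116, "jaw": 0},
  ],
)

```text
t: 11.22
tool_pos: [0.5218, 0.181, 0.3624]
tool_rot: [-2.148, -1.831, -0.891]
contact_force: [0.1, 0.5, -0.5]
opening: 0.0854
```

Emit:
send_rows(
  series=[
    {"tx": -2.4, "ty": 1.3, "tz": -1.3, "wx": -0.053, "wy": 0.081, "wz": 0.113, "jaw": 0},
    {"tx": -2.2, "ty": 1.7, "tz": -1.7, "wx": -0.063, "wy": 0.083, "wz": 0.109, "jaw": 0},
    {"tx": -1.9, "ty": 2.1, "tz": -2.1, "wx": -0.072, "wy": 0.085, "wz": 0.105, "jaw": 0},
    {"tx": -1.6, "ty": 2.4, "tz": -2.4, "wx": -0.081, "wy": 0.088, "wz": 0.099, "jaw": 0},
    {"tx": -1.2, "ty": 2.7, "tz": -2.7, "wx": -0.089, "wy": 0.09, "wz": 0.093, "jaw": 0},
  ],
)

```text
t: 11.85
tool_pos: [0.5406, 0.0035, 0.3884]
tool_rot: [-2.239, -0.882, -1.487]
contact_force: [0.7, -0.3, 0.4]
opening: 0.0851
```

```bash
python3 - <<'E'
from tp import *
o,p,R=st(); q=o["q"]; print(q.round(2),p,R[:,2].round(2),FKT(q,k)[0])
g,_=IK(P(.1,.3,-.1),RT,k,np.array([-.76,-.61,2.23,1.31,1.24,.04]))
rows(interp([q,g],[5]))
E
```

```text
[-0.6  -0.6   2.16  1.13  1.3   0.05] [0.54061026 0.00350699 0.38843745] [ 0.72  0.56 -0.41] [0.54128371 0.00249288 0.39057621]
0 [-0.3  1.1 -0.8] [-0.033  0.031  0.03 ] -> [ 0.542 -0.012  0.392] z [ 0.75  0.55 -0.38]
1 [-0.3  1.2 -0.8] [-0.034  0.031  0.029] -> [ 0.543 -0.026  0.393] z [ 0.77  0.53 -0.35]
2 [-0.3  1.2 -0.8] [-0.035  0.031  0.029] -> [ 0.543 -0.041  0.394] z [ 0.8   0.51 -0.32]
3 [-0.2  1.3 -0.8] [-0.036  0.031  0.028] -> [ 0.543 -0.056  0.395] z [ 0.83  0.48 -0.29]
4 [-0.2  1.3 -0.9] [-0.036  0.032  0.028] -> [ 0.541 -0.072  0.396] z [ 0.85  0.45 -0.26]
```

Emit:
send_rows(
  series=[
    {"tx": -0.5, "ty": 2.0, "tz": -1.4, "wx": -0.06, "wy": 0.052, "wz": 0.05, "jaw": 0},
    {"tx": -0.4, "ty": 2.1, "tz": -1.4, "wx": -0.06, "wy": 0.052, "wz": 0.048, "jaw": 0},
    {"tx": -0.4, "ty": 2.1, "tz": -1.4, "wx": -0.06, "wy": 0.052, "wz": 0.047, "jaw": 0},
    {"tx": 0, "ty": 0, "tz": 0, "wx": 0, "wy": 0, "wz": 0, "jaw": 0},
  ],
)

```text
t: 12.35
tool_pos: [0.5393, -0.0756, 0.3985]
tool_rot: [-2.219, -0.542, -1.717]
contact_force: [0.4, 0.5, 0.7]
opening: 0.0856
```

```bash
python3 - <<'E'
from tp import *
go(P(.1,.3,-.1),RT)
plan([P(.1,.04,-.1)],RT,step=.05)
g=ctrl.get_image("wrist")[:,:,::-1]; cv2.imwrite("pics/w11.png",g)
E
```

```text
t 12.35 pos [ 0.5393 -0.0756  0.3985] z [ 0.861  0.441 -0.252] x [0.222 0.12  0.968] F [0.4 0.5 0.7] open 0.0856 q [-0.77 -0.63  2.23  1.31  1.24  0.04]
shift cm [-0.16 -0.25  0.43] turn [ 0.015 -0.007  0.002]
0 [-4.22 -0.07  1.16] [ 0.015 -0.007  0.002]
1 [-4.21 -0.04  1.19] [0. 0. 0.]
2 [-4.21 -0.04  1.19] [0. 0. 0.]
3 [-4.21 -0.04  1.19] [0. 0. 0.]
4 [-4.21 -0.04  1.19] [0. 0. 0.]
5 [-4.21 -0.04  1.19] [0. 0. 0.]
```

View pics/w11.png

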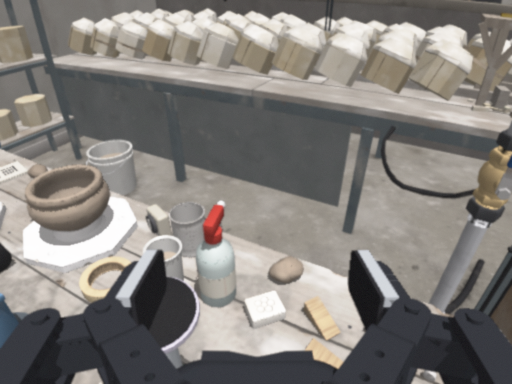

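The wrist view now looks ahead, with the empty table at (165,310) on the left, clear of the fingers. Descending on the right side.

Emit:
send_rows(
  series=[
    {"tx": -4.2, "ty": -0.1, "tz": 1.2, "wx": 0.015, "wy": -0.007, "wz": 0, "jaw": 0},
    {"tx": -4.2, "ty": 0, "tz": 1.2, "wx": 0, "wy": 0, "wz": 0, "jaw": 0},
    {"tx": -4.2, "ty": 0, "tz": 1.2, "wx": 0, "wy": 0, "wz": 0, "jaw": 0},
    {"tx": -4.2, "ty": 0, "tz": 1.2, "wx": 0, "wy": 0, "wz": 0, "jaw": 0},
    {"tx": -4.2, "ty": 0, "tz": 1.2, "wx": 0, "wy": 0, "wz": 0, "jaw": 0},
  ],
)

```text
t: 13.02
tool_pos: [0.5479, -0.0715, 0.1886]
tool_rot: [-2.206, -0.596, -1.716]
contact_force: [0.7, 0.3, 0.5]
opening: 0.0853
```

```bash
python3 - <<'E'
from tp import *
go(P(.09,0,-.08),RT)
plan([P(.1,.02,-.1),P(.09,0,-.04),P(.08,0,0)],RT,step=.04)
g=ctrl.get_image("wrist")[:,:,::-1]; cv2.imwrite("pics/w12.png",g)
g=ctrl.get_image("side")[:,:,::-1]; cv2.imwrite("pics/s12.png",g[80:280,200:460].repeat(3,0).repeat(3,1))
E
```

```text
t 13.03 pos [ 0.5479 -0.0715  0.1886] z [ 0.85   0.462 -0.253] x [0.208 0.147 0.967] F [0.7 0.3 0.5] open 0.0853 q [-0.75 -0.26  2.36  1.51  1.16 -0.51]
shift cm [-8.78 -2.55  2.78] turn [-0.008 -0.006  0.032]
0 [-3.58 -0.26  0.64] [-0.008 -0.006  0.032]
1 [-3.58 -0.15  0.66] [0. 0. 0.]
2 [-0.84 -3.    0.74] [0. 0. 0.]
3 [-0.84 -3.    0.74] [0. 0. 0.]
4 [ 0.13 -2.    0.48] [0. 0. 0.]
5 [ 0.13 -2.    0.48] [0. 0. 0.]
```

View pics/w12.png

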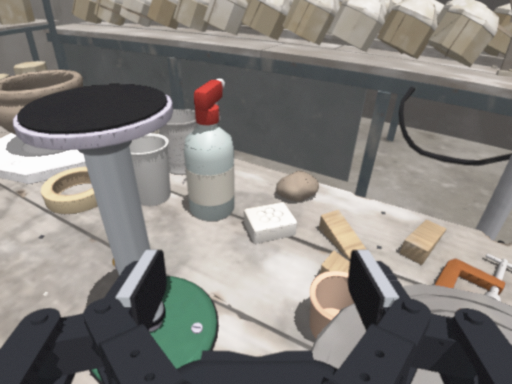

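View pics/s12.png

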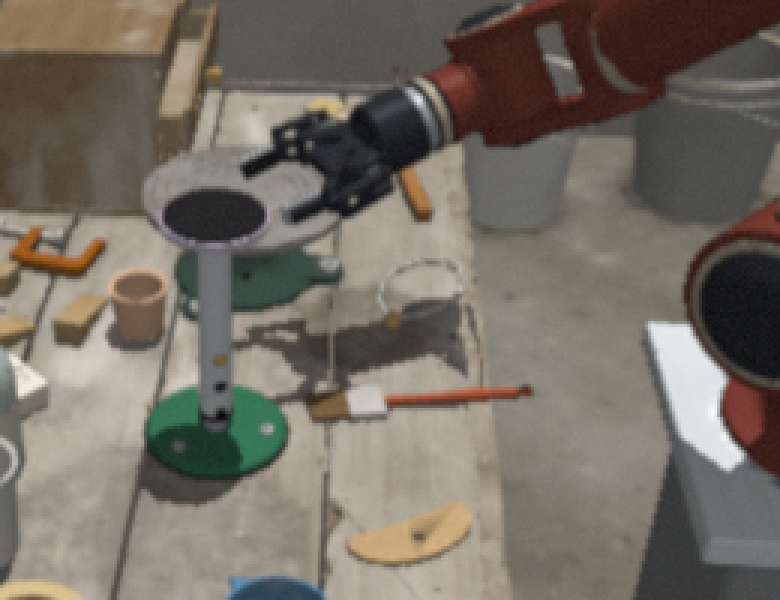

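```bash
python3 - <<'E'
from tp import *
T=ctrl.camera_info("top");S=ctrl.camera_info("side")
print("turntable tri",tri(T,(392,211),S,(281.5,146)))
for z in(.05,.1): print([plane(T,u,z).round(3) for u in((352,210),(392,250))])
print("cup tri rim",tri(T,(346,179),S,(246.5,175)),plane(T,(346,179),.053))
for b,s in((.09,-.08),(.08,0),(0,0)):
    p=P(b,0,s); print(b,s,"tip R out",p+RT@[0,.057,.011],"tip L",p+RT@[0,-.057,.011],"body",p-.062*RT[:,2], "wr",p-.29*RT[:,2])
E
```

```text
turntable tri (array([ 0.5690262 , -0.21506497,  0.09281164]), np.float64(0.002919856240476439))
[array([ 0.578, -0.116,  0.05 ]), array([ 0.469, -0.225,  0.05 ])]
[array([ 0.568, -0.104,  0.1  ]), array([ 0.464, -0.208,  0.1  ])]
cup tri rim (array([ 0.66596284, -0.09978284,  0.05269854]), np.float64(0.002170295949195378)) [ 0.66700542 -0.09978865  0.053     ]
0.09 -0.08 tip R out [ 0.5770567  -0.09460024  0.09308244] tip L [0.52353694 0.00605578 0.09308244] body [ 0.4880379  -0.07737588  0.11197623] wr [ 0.29358539 -0.18076812  0.17098697]
0.08 0 tip R out [ 0.54832845 -0.01926972  0.09308244] tip L [0.49480869 0.08138631 0.09308244] body [ 0.45930965 -0.00204536  0.11197623] wr [ 0.26485714 -0.10543759  0.17098697]
0 0 tip R out [0.61896425 0.01828801 0.09308244] tip L [0.5654445  0.11894403 0.09308244] body [0.52994546 0.03551237 0.11197623] wr [ 0.33549295 -0.06787987  0.17098697]
```

The turntable (top about z 0.093, edge at y ≈ -0.11) is close on the right, so I'll move toward the stand while still high and then lower.

```bash
python3 - <<'E'
from tp import *
plan([P(.1,.08,-.04),P(.085,0,0)],RT,step=.045)
E
```

```text
0 [-0.36 -3.03 -0.09] [-0.012 -0.001  0.02 ]
1 [-0.42 -3.02 -0.13] [0. 0. 0.]
2 [-2.45 -1.33  1.17] [0. 0. 0.]
3 [-2.45 -1.33  1.17] [0. 0. 0.]
4 [-2.45 -1.33  1.17] [0. 0. 0.]
```

Emit:
send_rows(
  series=[
    {"tx": -0.4, "ty": -3.0, "tz": -0.1, "wx": -0.01, "wy": 0, "wz": 0.02, "jaw": 0},
    {"tx": -0.4, "ty": -3.0, "tz": -0.1, "wx": 0, "wy": 0, "wz": 0, "jaw": 0},
    {"tx": -2.5, "ty": -1.3, "tz": 1.2, "wx": 0, "wy": 0, "wz": 0, "jaw": 0},
    {"tx": -2.5, "ty": -1.3, "tz": 1.2, "wx": 0, "wy": 0, "wz": 0, "jaw": 0},
    {"tx": 0, "ty": 0, "tz": 0, "wx": 0, "wy": 0, "wz": 0, "jaw": 0},
  ],
)

```text
t: 13.75
tool_pos: [0.516, 0.0101, 0.1357]
tool_rot: [-2.198, -0.577, -1.721]
contact_force: [0.3, -0.6, -0.2]
opening: 0.0851
```

```bash
python3 - <<'E'
from tp import *
go(P(.085,0,0),RT)
g=ctrl.get_image("wrist")[:,:,::-1]; cv2.imwrite("pics/w13.png",g)
c=ctrl.camera_info("wrist")
for z in(.05,.095,.15): print(z,prj(c,(.576,.060,z)))
g=ctrl.get_image("side")[:,:,::-1]; cv2.imwrite("pics/s13.png",g[80:280,200:460].repeat(3,0).repeat(3,1))
E
```

```text
t 13.75 pos [0.516  0.0101 0.1357] z [ 0.853  0.461 -0.244] x [0.206 0.133 0.97 ] F [ 0.3 -0.6 -0.2] open 0.0851 q [-0.62 -0.31  2.53  1.64  1.06 -0.62]
shift cm [-3.85 -1.66  0.9 ] turn [-0.006 -0.015  0.02 ]
0.05 [234.14105632 273.97498707]
0.095 [233.00248125 231.47264547]
0.15 [231.36729278 165.53153891]
```

View pics/w13.png

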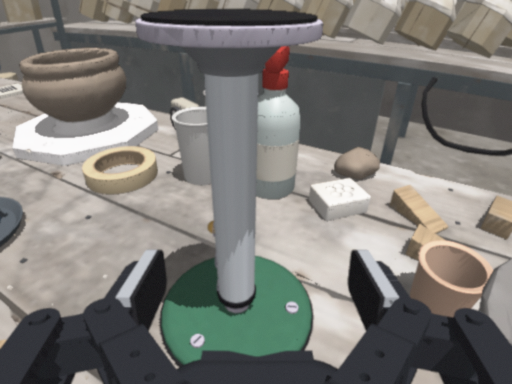

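View pics/s13.png

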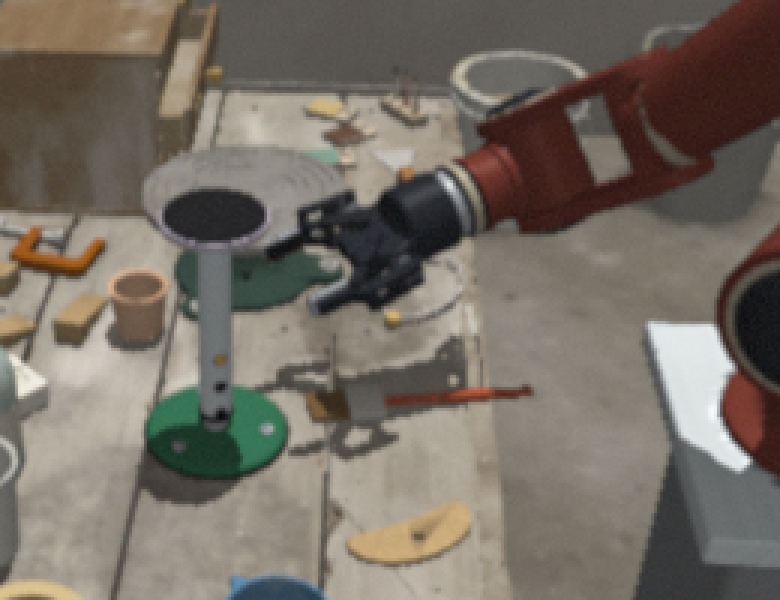

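The tube is at column 236 (predicted 233) and the button is at (211,227). Lowering and centring.

Emit:
send_rows(
  series=[
    {"tx": -2.0, "ty": -0.8, "tz": 0.5, "wx": -0.006, "wy": -0.015, "wz": 0.02, "jaw": 0.15},
    {"tx": -1.9, "ty": -0.6, "tz": 0.4, "wx": 0, "wy": 0, "wz": 0, "jaw": 0.15},
    {"tx": 0, "ty": 0, "tz": 0, "wx": 0, "wy": 0, "wz": 0, "jaw": 0.15},
  ],
)

```text
t: 14.22
tool_pos: [0.5151, 0.0158, 0.1058]
tool_rot: [-2.21, -0.561, -1.722]
contact_force: [0.1, -0.9, 0.3]
opening: 0.0727
```

```bash
python3 - <<'E'
from tp import *
go(P(0,0,0),RT)
g=ctrl.get_image("wrist")[:,:,::-1]; cv2.imwrite("pics/w14.png",g)
c=ctrl.camera_info("wrist")
o,p,R=st()
print("ahead of tcp",prj(c,p+R[:,2]*.08),"tcp",prj(c,p))
for z in(.05,.095,.13): print(z,prj(c,(.576,.060,z)),prj(c,AX*[1,1,0]+[-.0064,.0163,.095]))
E
```

```text
t 14.22 pos [0.5151 0.0158 0.1058] z [ 0.859  0.449 -0.248] x [0.213 0.129 0.969] F [ 0.1 -0.9  0.3] open 0.0727 q [-0.6  -0.22  2.53  1.71  1.04 -0.73]
shift cm [ 1.1  -1.08  8.2 ] turn [ 0.007 -0.011  0.014]
ahead of tcp [256.8322749  205.02717153] tcp [256.82390613 267.58183905]
0.05 [240.2165689  247.66589154] [214.13795746 196.61260736]
0.095 [239.47538526 198.59714861] [214.13795746 196.61260736]
0.13 [238.82918557 152.0657072 ] [214.13795746 196.61260736]
```

View pics/w14.png

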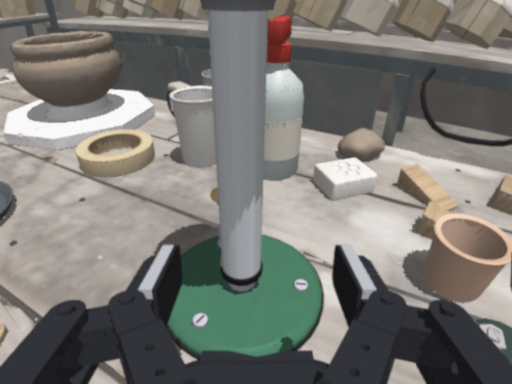

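Emit:
send_rows(
  series=[
    {"tx": 0.1, "ty": -1.0, "tz": 0.5, "wx": 0.007, "wy": -0.011, "wz": 0.014, "jaw": 0.15},
    {"tx": 0.3, "ty": 0, "tz": 2.5, "wx": 0, "wy": 0, "wz": 0, "jaw": 0.15},
    {"tx": 0, "ty": 0, "tz": 0, "wx": 0, "wy": 0, "wz": 0, "jaw": 0.15},
  ],
)

```text
t: 14.65
tool_pos: [0.5409, 0.0375, 0.1086]
tool_rot: [-2.211, -0.556, -1.711]
contact_force: [-0.3, -0.3, 0.0]
opening: 0.0726
```

```bash
python3 - <<'E'
from tp import *
go(P(0,0,0),RT)
g=ctrl.get_image("wrist")[:,:,::-1]; cv2.imwrite("pics/w15.png",g)
c=ctrl.camera_info("wrist");o,p,R=st()
print("ahead of tcp",prj(c,p+R[:,2]*.05)); print(prj(c,(.576,.060,.095)),prj(c,AX*[1,1,0]+[-.0064,.0163,.095]))
E
```

```text
t 14.65 pos [0.5409 0.0375 0.1086] z [ 0.856  0.452 -0.253] x [0.22  0.124 0.968] F [-0.3 -0.3  0. ] open 0.0726 q [-0.5  -0.17  2.48  1.79  0.97 -0.74]
shift cm [ 0.02 -0.36  5.09] turn [ 0.003 -0.006  0.006]
ahead of tcp [256.90111669 222.96881139]
[250.98523791 230.56528803] [222.17069411 228.24249304]
```

View pics/w15.png

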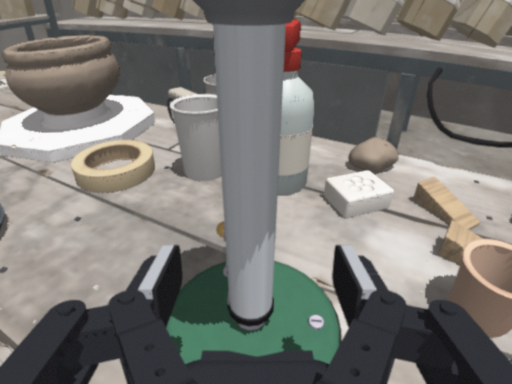

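Lined up: tube at column 250 and button at (222,229), matching the predictions. Moving in.

Emit:
send_rows(
  series=[
    {"tx": 0, "ty": -0.35, "tz": 1.7, "wx": 0, "wy": 0, "wz": 0, "jaw": 0.15},
    {"tx": 0, "ty": 0, "tz": 1.7, "wx": 0, "wy": 0, "wz": 0, "jaw": 0.15},
    {"tx": 0, "ty": 0, "tz": 1.6, "wx": 0, "wy": 0, "wz": 0, "jaw": 0.15},
    {"tx": 0, "ty": 0, "tz": 0, "wx": 0, "wy": 0, "wz": 0, "jaw": 0.15},
  ],
)

```text
t: 15.2
tool_pos: [0.5818, 0.063, 0.0982]
tool_rot: [-2.21, -0.556, -1.715]
contact_force: [-0.1, -0.1, 0.0]
opening: 0.0724
```

```bash
python3 - <<'E'
from tp import *
go(P(0,0,0),RT)
g=ctrl.get_image("wrist")[:,:,::-1]; cv2.imwrite("pics/w16.png",g)
c=ctrl.camera_info("wrist");o,p,R=st()
print("tcp",prj(c,p)); print(prj(c,(.576,.060,.095)),prj(c,AX*[1,1,0]+[-.0064,.0163,.095]))
g=ctrl.get_image("side")[:,:,::-1]; cv2.imwrite("pics/s16.png",cv2.resize(g[130:250,220:370],None,fx=4,fy=4))
E
```

```text
t 15.2 pos [0.5818 0.063  0.0982] z [ 0.857  0.451 -0.25 ] x [0.218 0.124 0.968] F [-0.1 -0.1  0. ] open 0.0724 q [-0.37 -0.04  2.39  1.93  0.9  -0.82]
shift cm [-0.19 -0.01  0.17] turn [ 0.004 -0.009  0.007]
tcp [256.85185133 267.5947934 ]
[256.56939989 282.42762736] [218.9162874 278.8286234]
```

View pics/w16.png

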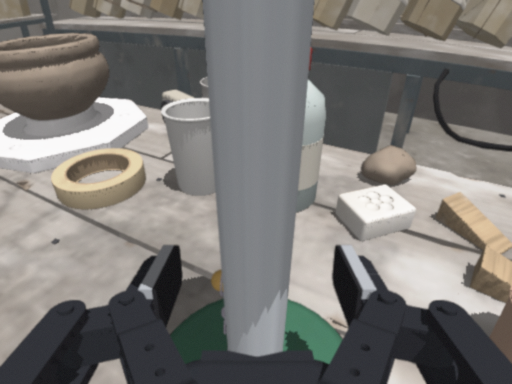

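View pics/s16.png

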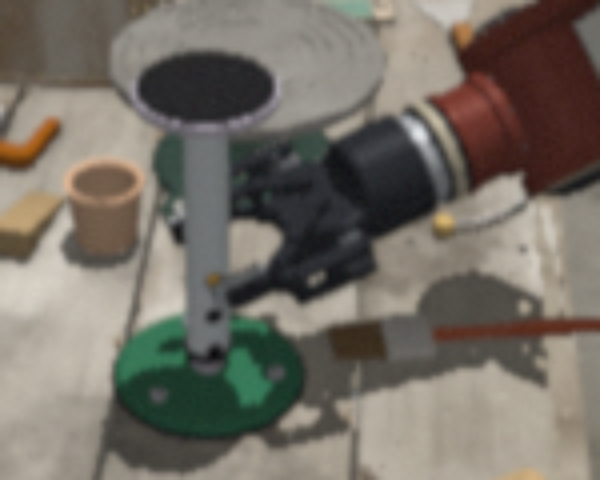

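The jaws straddle the tube at button height. Dropping 2 mm, then squeezing.

Emit:
send_rows(
  series=[
    {"tx": -0.2, "ty": 0, "tz": 0.15, "wx": 0, "wy": -0.009, "wz": 0, "jaw": 0.3},
    {"tx": 0, "ty": 0, "tz": 0, "wx": 0, "wy": 0, "wz": 0, "jaw": 0.5},
    {"tx": 0, "ty": 0, "tz": 0, "wx": 0, "wy": 0, "wz": 0, "jaw": 0.65},
    {"tx": 0, "ty": 0, "tz": 0, "wx": 0, "wy": 0, "wz": 0, "jaw": 1},
    {"tx": 0, "ty": 0, "tz": 0, "wx": 0, "wy": 0, "wz": 0, "jaw": 1},
  ],
  squeeze=50,
)

```text
t: 15.92
tool_pos: [0.5803, 0.063, 0.0954]
tool_rot: [-2.22, -0.556, -1.705]
contact_force: [3.0, 2.4, -0.4]
opening: 0.0293
```

```bash
python3 - <<'E'
from tp import *
go(P(0,0,0),RT); print(st()[0]["wrist_torque"].round(2))
g=ctrl.get_image("wrist")[:,:,::-1]; cv2.imwrite("pics/w17.png",g)
g=ctrl.get_image("side")[:,:,::-1]; cv2.imwrite("pics/s17.png",cv2.resize(g[130:250,220:370],None,fx=4,fy=4))
E
```

```text
t 15.93 pos [0.5803 0.063  0.0954] z [ 0.855  0.449 -0.26 ] x [0.227 0.127 0.966] F [ 3.   2.4 -0.4] open 0.0293 q [-0.37 -0.04  2.39  1.92  0.89 -0.82]
shift cm [0.11 0.06 0.23] turn [0.005 0.001 0.006]
[-0.17  0.55  0.15]
```

View pics/w17.png

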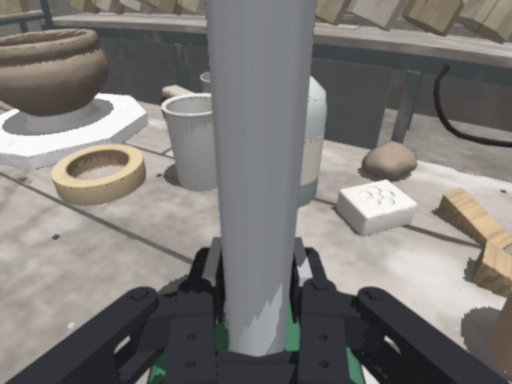

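View pics/s17.png

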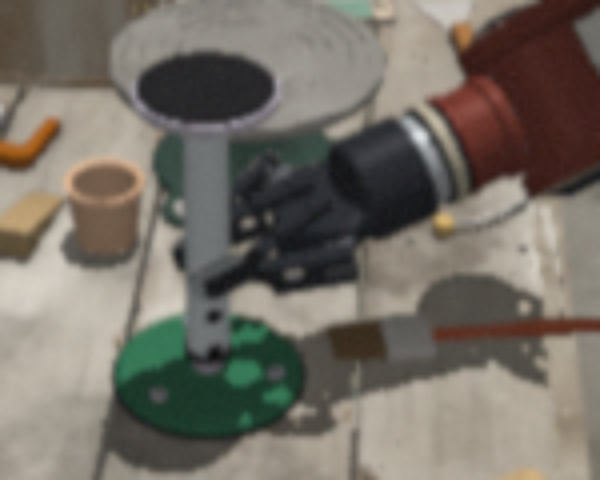

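The opening reads 29.3 mm, so the button is flush under the pad with little side force. Raising in small steps.

Emit:
send_rows(
  series=[
    {"tx": 0, "ty": 0, "tz": 0, "wx": 0, "wy": 0, "wz": 0, "jaw": 1},
    {"tx": 0.4, "ty": 0, "tz": -0.1, "wx": 0, "wy": 0, "wz": 0, "jaw": 1},
    {"tx": 0.5, "ty": 0, "tz": -0.13, "wx": 0, "wy": 0, "wz": 0, "jaw": 1},
    {"tx": 0.5, "ty": 0, "tz": -0.13, "wx": 0, "wy": 0, "wz": 0, "jaw": 1},
  ],
)

```text
t: 16.52
tool_pos: [0.5794, 0.0625, 0.1002]
tool_rot: [-2.251, -0.562, -1.68]
contact_force: [43.0, 16.5, -33.6]
opening: 0.0285
```

```bash
python3 - <<'E'
from tp import *
go([.5803,.063,.1254],RT); print(st()[0]["wrist_torque"].round(2))
g=ctrl.get_image("side")[:,:,::-1]; cv2.imwrite("pics/s18.png",cv2.resize(g[130:250,220:370],None,fx=4,fy=4))
E
```

```text
t 16.52 pos [0.5794 0.0625 0.1002] z [ 0.851  0.44  -0.287] x [0.25  0.142 0.958] F [ 43.   16.5 -33.6] open 0.0285 q [-0.37 -0.08  2.4   1.87  0.85 -0.76]
shift cm [ 2.44  0.03 -0.63] turn [0.01  0.03  0.008]
[-1.48  2.65 -0.71]
```

View pics/s18.png

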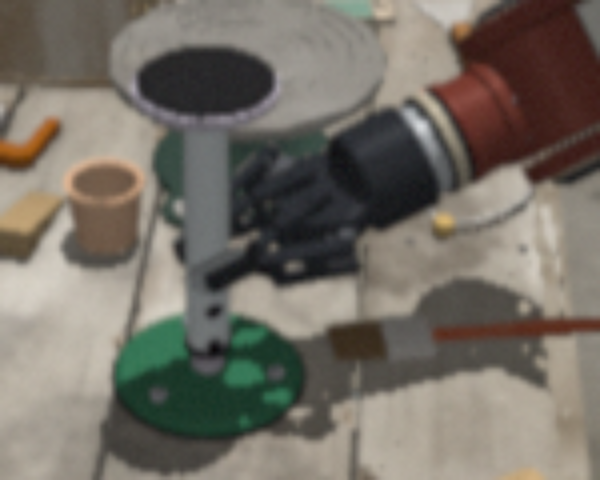

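The lift met 34 N up and 43 N sideways with hardly any travel, so the button may not have been fully flush (opening 29.3, now 28.5). I'll relax to the start height and squeeze harder.

Emit:
send_rows(
  series=[
    {"tx": -0.3, "ty": 0, "tz": 0.1, "wx": 0, "wy": 0.03, "wz": 0, "jaw": 1},
    {"tx": -0.2, "ty": 0, "tz": 0.1, "wx": 0, "wy": 0, "wz": 0, "jaw": 1},
    {"tx": 0, "ty": 0, "tz": 0, "wx": 0, "wy": 0, "wz": 0, "jaw": 1},
  ],
  squeeze=90,
)

```text
t: 16.95
tool_pos: [0.5798, 0.0628, 0.0952]
tool_rot: [-2.22, -0.552, -1.711]
contact_force: [-1.1, 0.8, 1.1]
opening: 0.0278
```

```bash
python3 - <<'E'
from tp import *
go([.5803,.063,.0954],RT); print(st()[0]["wrist_torque"].round(2))
g=ctrl.get_image("side")[:,:,::-1]; cv2.imwrite("pics/s19.png",cv2.resize(g[130:250,220:370],None,fx=4,fy=4))
E
```

```text
t 16.95 pos [0.5798 0.0628 0.0952] z [ 0.858  0.445 -0.257] x [0.224 0.126 0.966] F [-1.1  0.8  1.1] open 0.0278 q [-0.37 -0.04  2.4   1.93  0.89 -0.83]
shift cm [0.04 0.   0.05] turn [ 0.01  -0.002  0.007]
[-0.24  0.66  0.23]
```

View pics/s19.png

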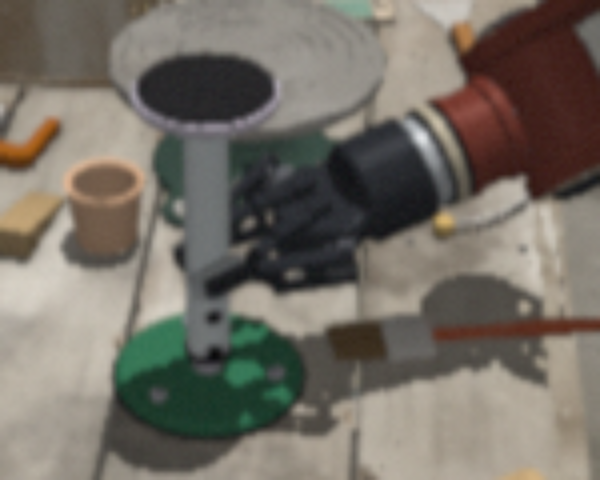

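Emit:
send_rows(
  series=[
    {"tx": 0, "ty": 0, "tz": 0, "wx": 0, "wy": 0, "wz": 0, "jaw": 1},
    {"tx": 0.3, "ty": 0, "tz": -0.08, "wx": 0, "wy": 0, "wz": 0, "jaw": 1},
    {"tx": 0.3, "ty": 0, "tz": -0.08, "wx": 0, "wy": 0, "wz": 0, "jaw": 1},
  ],
)

```text
t: 17.38
tool_pos: [0.5796, 0.0626, 0.0988]
tool_rot: [-2.231, -0.555, -1.703]
contact_force: [18.6, 8.2, -16.0]
opening: 0.028
```

```bash
python3 - <<'E'
from tp import *
go([.5798,.0628,.1252],RT); print(st()[0]["wrist_torque"].round(2))
E
```

```text
t 17.38 pos [0.5796 0.0626 0.0988] z [ 0.856  0.442 -0.266] x [0.231 0.132 0.964] F [ 18.6   8.2 -16. ] open 0.028 q [-0.37 -0.06  2.4   1.91  0.87 -0.8 ]
shift cm [ 2.55  0.02 -0.68] turn [0.011 0.008 0.008]
[-0.74  1.89 -0.09]
```

Emit:
send_rows(
  series=[
    {"tx": 0.3, "ty": 0, "tz": 0.0, "wx": 0, "wy": 0.01, "wz": 0, "jaw": 1},
    {"tx": 0.3, "ty": 0, "tz": 0.0, "wx": 0, "wy": 0, "wz": 0, "jaw": 1},
  ],
)

```text
t: 17.62
tool_pos: [0.5796, 0.0627, 0.0992]
tool_rot: [-2.239, -0.553, -1.7]
contact_force: [11.3, 2.2, -13.7]
opening: 0.0281
```

```bash
python3 - <<'E'
from tp import *
go([.5798,.0628,.1252],RT); print(st()[0]["wrist_torque"].round(2))
g=ctrl.get_image("side")[:,:,::-1]; cv2.imwrite("pics/s20.png",cv2.resize(g[130:250,220:370],None,fx=4,fy=4))
E
```

```text
t 17.62 pos [0.5796 0.0627 0.0992] z [ 0.857  0.438 -0.271] x [0.236 0.134 0.962] F [ 11.3   2.2 -13.7] open 0.0281 q [-0.37 -0.06  2.4   1.91  0.86 -0.8 ]
shift cm [ 2.51  0.03 -0.69] turn [0.015 0.013 0.008]
[-0.84  1.93 -0.15]
```

View pics/s20.png

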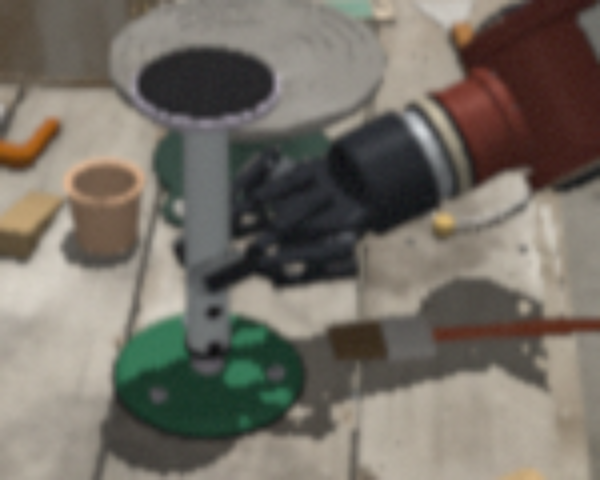

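The tube does follow the pads without slipping, about 3.5 mm, but my vertical commands produce a sideways pull that may bind it. I'll add a forward component to cancel that.

Emit:
send_rows(
  series=[
    {"tx": 0.5, "ty": 0, "tz": 0.15, "wx": 0, "wy": 0.01, "wz": 0, "jaw": 1},
    {"tx": 0.5, "ty": 0, "tz": 0.15, "wx": 0, "wy": 0, "wz": 0, "jaw": 1},
  ],
)

```text
t: 17.92
tool_pos: [0.5799, 0.0629, 0.0988]
tool_rot: [-2.254, -0.541, -1.692]
contact_force: [-12.6, -13.0, -7.0]
opening: 0.0284
```

```bash
python3 - <<'E'
from tp import *
go([.5798,.0628,.1252],RT); print(st()[0]["wrist_torque"].round(2))
E
```

```text
t 17.93 pos [0.5799 0.0629 0.0988] z [ 0.859  0.429 -0.281] x [0.248 0.133 0.96 ] F [-12.6 -13.   -7. ] open 0.0284 q [-0.36 -0.07  2.4   1.91  0.84 -0.78]
shift cm [ 2.53  0.02 -0.76] turn [0.024 0.023 0.001]
[-0.97  1.61 -0.27]
```

Emit:
send_rows(
  series=[
    {"tx": 0.4, "ty": 0, "tz": 0.05, "wx": 0, "wy": 0.02, "wz": 0, "jaw": 1},
    {"tx": 0.8, "ty": 0, "tz": 0.1, "wx": 0, "wy": 0.01, "wz": 0, "jaw": 1},
  ],
)

```text
t: 18.18
tool_pos: [0.5797, 0.0628, 0.0995]
tool_rot: [-2.254, -0.531, -1.702]
contact_force: [9.2, -5.5, -26.8]
opening: 0.028
```

```bash
python3 - <<'E'
from tp import *
go([.5798,.0628,.1252],RT); print(st()[0]["wrist_torque"].round(2))
E
```

```text
t 18.18 pos [0.5797 0.0628 0.0995] z [ 0.864  0.422 -0.275] x [0.244 0.128 0.961] F [  9.2  -5.5 -26.8] open 0.028 q [-0.36 -0.08  2.41  1.92  0.84 -0.79]
shift cm [ 2.47  0.02 -0.7 ] turn [ 0.033  0.017 -0.001]
[-2.18  3.56 -0.35]
```

Still blocked at 27 N vertical. I'll measure from the side images whether the tube is moving or the pads are slipping.

```bash
python3 - <<'E'
from tp import *
S=ctrl.camera_info("side"); print("px/5mm",prj(S,(.576,.06,.241))-prj(S,(.576,.06,.236)),prj(S,(.57,.075,.070))-prj(S,(.57,.075,.065)))
g=ctrl.get_image("side")[:,:,::-1]; cv2.imwrite("pics/s21.png",cv2.resize(g[130:250,220:370],None,fx=4,fy=4))
a=cv2.cvtColor(cv2.imread("pics/s16.png"),cv2.COLOR_BGR2GRAY).astype(np.float32)
for n in("s17","s18","s19","s20","s21"):
    b=cv2.cvtColor(cv2.imread(f"pics/{n}.png"),cv2.COLOR_BGR2GRAY).astype(np.float32)
    out=[]
    for (x0,y0,x1,y1) in((130,60,285,135),(190,305,235,360)):
        t=a[y0:y1,x0:x1]; r=cv2.matchTemplate(b[y0-24:y1+24,x0-12:x1+12],t,cv2.TM_CCOEFF_NORMED); m=cv2.minMaxLoc(r); out+=[(m[3][0]-12,m[3][1]-24,round(m[1],3))]
    print(n,out)
E
```

```text
px/5mm [-0.01874077 -1.7450958 ] [-0.0116648  -1.47488131]
s17 [(0, 0, 0.996), (-1, 1, 0.88)]
s18 [(0, -6, 0.976), (-1, -4, 0.87)]
s19 [(0, 1, 0.992), (-1, 2, 0.895)]
s20 [(0, -4, 0.989), (-1, -3, 0.875)]
s21 [(0, -4, 0.984), (-1, -3, 0.873)]
```

View pics/s21.png

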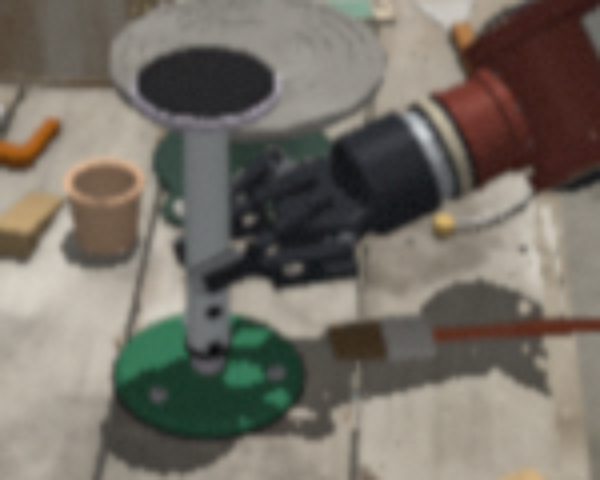

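The tube does follow (about 2.5–4 mm) and then meets something stiff, so the nose probably isn't quite flush. I'll open, square the jaws to the button (yaw 21.5°), centre the pad on it and regrip with more force.

Emit:
send_rows(
  series=[
    {"tx": -0.4, "ty": 0, "tz": 0.05, "wx": 0, "wy": 0, "wz": 0, "jaw": 1},
    {"tx": 0, "ty": 0, "tz": 0, "wx": 0, "wy": 0, "wz": 0, "jaw": 0.7},
    {"tx": 0, "ty": 0, "tz": 0, "wx": 0, "wy": 0, "wz": 0, "jaw": 0.3},
    {"tx": 0, "ty": 0, "tz": 0, "wx": 0, "wy": 0, "wz": 0, "jaw": 0.2},
  ],
)

```text
t: 18.73
tool_pos: [0.5803, 0.0628, 0.0975]
tool_rot: [-2.25, -0.534, -1.706]
contact_force: [0.6, -1.4, -0.4]
opening: 0.0634
```

```bash
sed -i 's/deg2rad(28)/deg2rad(21.5)/; s/.060,.098\]/.060,.095]/' tp.py; python3 - <<'E'
from tp import *
go(P(-.002,0,0),RT); print("y axis",st()[2][:,1].round(3))
q,e=IK(P(-.002),RT,k,st()[0]["q"]); print(q.round(2),e)
g=ctrl.get_image("wrist")[:,:,::-1]; cv2.imwrite("pics/w22.png",g)
g=ctrl.get_image("side")[:,:,::-1]; cv2.imwrite("pics/s22.png",cv2.resize(g[130:250,220:370],None,fx=4,fy=4))
E
```

```text
t 18.73 pos [0.5803 0.0628 0.0975] z [ 0.864  0.424 -0.272] x [0.24  0.128 0.962] F [ 0.6 -1.4 -0.4] open 0.0634 q [-0.36 -0.06  2.4   1.93  0.84 -0.81]
shift cm [-0.32  0.14  0.57] turn [-0.078  0.013  0.031]
y axis [ 0.443 -0.897  0.009]
[-0.3  -0.04  2.4   2.09  0.77 -0.88] 4.514896438566337e-12
```

View pics/w22.png

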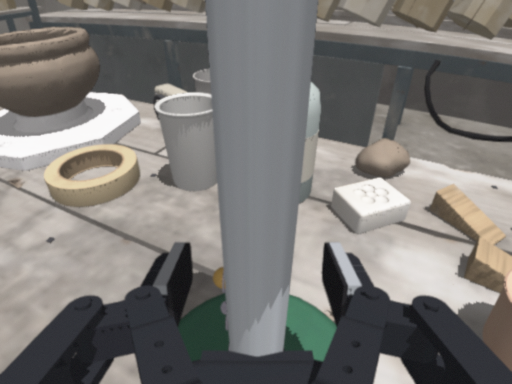

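View pics/s22.png

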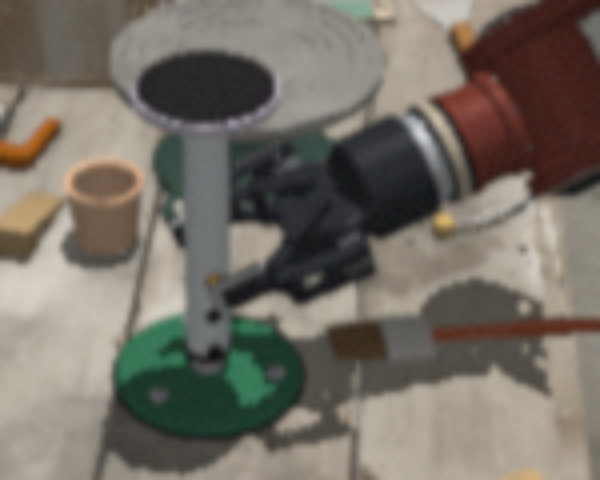

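The button is back out. With the jaws closed it was only about 5 mm from the fingertips, so I'll go about 8 mm deeper as well as squaring up.

```bash
python3 - <<'E'
from tp import *
go(P(-.010,0,0),RT); q,e=IK(P(-.010),RT,k,st()[0]["q"]); print(q.round(2),e)
E
```

```text
t 18.82 pos [0.5802 0.0628 0.0975] z [ 0.864  0.424 -0.272] x [0.24  0.129 0.962] F [-0.3 -0.6  0.1] open 0.0679 q [-0.36 -0.06  2.4   1.93  0.84 -0.81]
shift cm [-0.1   0.2   1.34] turn [-0.078  0.013  0.031]
[-0.29 -0.03  2.38  2.11  0.76 -0.89] 1.1477477138382288e-11
```

Emit:
send_rows(
  series=[
    {"tx": -0.05, "ty": 0.1, "tz": 0.6, "wx": -0.04, "wy": 0.006, "wz": 0.016, "jaw": 0.25},
    {"tx": -0.05, "ty": 0.1, "tz": 0.7, "wx": -0.04, "wy": 0.006, "wz": 0.015, "jaw": 0.25},
    {"tx": 0, "ty": 0, "tz": 0, "wx": 0, "wy": 0, "wz": 0, "jaw": 0.25},
  ],
)

```text
t: 19.2
tool_pos: [0.5933, 0.0652, 0.0942]
tool_rot: [-2.289, -0.429, -1.759]
contact_force: [-0.0, -0.1, 0.2]
opening: 0.0641
```

```bash
python3 - <<'E'
from tp import *
go(P(-.010,0,0),RT); print("y axis",st()[2][:,1].round(3))
E
```

```text
t 19.2 pos [0.5933 0.0652 0.0942] z [ 0.901  0.348 -0.258] x [0.24  0.094 0.966] F [-0.  -0.1  0.2] open 0.0641 q [-0.29 -0.04  2.4   2.12  0.77 -0.9 ]
shift cm [-0.13 -0.15  0.01] turn [ 0.006 -0.001 -0.   ]
y axis [ 0.361 -0.933  0.001]
```

Emit:
send_rows(
  series=[
    {"tx": 0, "ty": -0.15, "tz": 0, "wx": 0, "wy": 0, "wz": 0, "jaw": 0.5},
    {"tx": 0, "ty": 0, "tz": 0, "wx": 0, "wy": 0, "wz": 0, "jaw": 0.65},
    {"tx": 0, "ty": 0, "tz": 0, "wx": 0, "wy": 0, "wz": 0, "jaw": 1},
    {"tx": 0, "ty": 0, "tz": 0, "wx": 0, "wy": 0, "wz": 0, "jaw": 1},
    {"tx": 0, "ty": 0, "tz": 0, "wx": 0, "wy": 0, "wz": 0, "jaw": 1},
  ],
  squeeze=60,
)

```text
t: 19.82
tool_pos: [0.5921, 0.0667, 0.0942]
tool_rot: [-2.288, -0.431, -1.758]
contact_force: [1.4, 1.2, -1.7]
opening: 0.029
```

```bash
python3 - <<'E'
from tp import *
go(P(-.010,.03,0),RT); 
g=ctrl.get_image("side")[:,:,::-1]; cv2.imwrite("pics/s23.png",cv2.resize(g[130:250,220:370],None,fx=4,fy=4))
g=ctrl.get_image("wrist")[:,:,::-1]; cv2.imwrite("pics/w23.png",g)
E
```

```text
t 19.82 pos [0.5921 0.0667 0.0942] z [ 0.9    0.35  -0.258] x [0.24  0.095 0.966] F [ 1.4  1.2 -1.7] open 0.029 q [-0.29 -0.04  2.4   2.12  0.77 -0.9 ]
shift cm [ 2.78  0.04 -0.71] turn [ 0.004 -0.001  0.001]
```

View pics/s23.png

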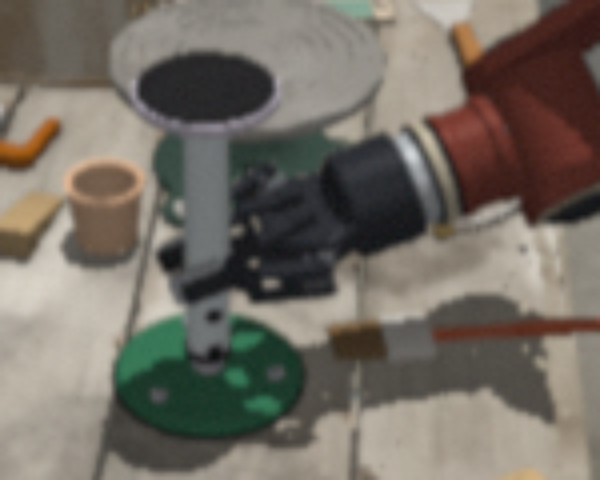

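View pics/w23.png

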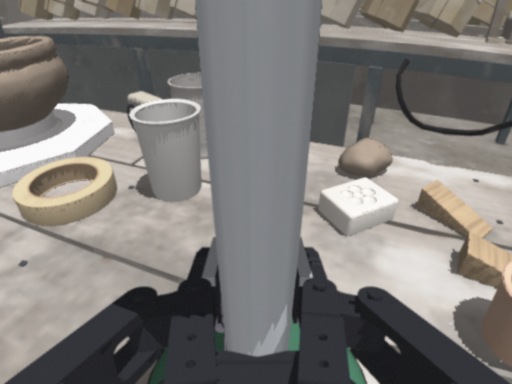

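The pad now fully covers the button. Lifting again.

Emit:
send_rows(
  series=[
    {"tx": 0, "ty": 0, "tz": 0, "wx": 0, "wy": 0, "wz": 0, "jaw": 1},
    {"tx": 0.3, "ty": 0, "tz": 0, "wx": 0, "wy": 0, "wz": 0, "jaw": 1},
    {"tx": 0.5, "ty": 0, "tz": 0, "wx": 0, "wy": 0, "wz": 0, "jaw": 1},
  ],
  squeeze=80,
)

```text
t: 20.3
tool_pos: [0.5919, 0.0667, 0.0971]
tool_rot: [-2.302, -0.429, -1.746]
contact_force: [9.9, -0.3, -19.0]
opening: 0.0284
```

```bash
python3 - <<'E'
from tp import *
go(P(-.010,.03,0),RT)
E
```

```text
t 20.3 pos [0.5919 0.0667 0.0971] z [ 0.899  0.346 -0.27 ] x [0.251 0.098 0.963] F [  9.9  -0.3 -19. ] open 0.0284 q [-0.29 -0.06  2.41  2.1   0.74 -0.87]
shift cm [ 2.5   0.04 -0.65] turn [ 0.008  0.011 -0.001]
```

Emit:
send_rows(
  series=[
    {"tx": 0.7, "ty": 0, "tz": 0.05, "wx": 0, "wy": 0.01, "wz": 0, "jaw": 1},
    {"tx": 0.8, "ty": 0, "tz": 0.05, "wx": 0, "wy": 0.01, "wz": 0, "jaw": 1},
  ],
  squeeze=80,
)

```text
t: 20.55
tool_pos: [0.5917, 0.0665, 0.0985]
tool_rot: [-2.319, -0.423, -1.738]
contact_force: [26.0, 1.1, -30.4]
opening: 0.0288
```

```bash
python3 - <<'E'
from tp import *
go(P(-.010,.03,0),RT); print(st()[0]["wrist_torque"])
g=ctrl.get_image("side")[:,:,::-1]; cv2.imwrite("pics/s24.png",cv2.resize(g[130:250,220:370],None,fx=4,fy=4))
a=cv2.cvtColor(cv2.imread("pics/s16.png"),cv2.COLOR_BGR2GRAY).astype(np.float32)
for n in("s23","s24"):
    b=cv2.cvtColor(cv2.imread(f"pics/{n}.png"),cv2.COLOR_BGR2GRAY).astype(np.float32)
    for (x0,y0,x1,y1) in((130,60,285,135),(190,305,235,360)):
        t=a[y0:y1,x0:x1]; r=cv2.matchTemplate(b[y0-24:y1+24,x0-12:x1+12],t,cv2.TM_CCOEFF_NORMED); m=cv2.minMaxLoc(r); print(n,m[3][0]-12,m[3][1]-24,round(m[1],3))
E
```

```text
t 20.55 pos [0.5917 0.0665 0.0985] z [ 0.899  0.337 -0.281] x [0.262 0.101 0.96 ] F [ 26.    1.1 -30.4] open 0.0288 q [-0.28 -0.08  2.41  2.09  0.72 -0.86]
shift cm [ 2.37  0.03 -0.62] turn [ 0.016  0.023 -0.002]
[-1.43711363  2.71249201 -0.35657668]
s23 0 0 0.997
s23 -1 1 0.878
s24 0 -6 0.976
s24 -1 -5 0.874
```

It's creeping up (tube at about 4.3 mm). I'll push a bit harder while correcting the pitch; the commanded step still bounds any jump.

Emit:
send_rows(
  series=[
    {"tx": 1.0, "ty": 0, "tz": 0.2, "wx": 0, "wy": 0.02, "wz": 0, "jaw": 1},
    {"tx": 1.1, "ty": 0, "tz": 0.2, "wx": 0, "wy": 0.02, "wz": 0, "jaw": 1},
  ],
  squeeze=80,
)

```text
t: 20.85
tool_pos: [0.5925, 0.0666, 0.1048]
tool_rot: [-2.31, -0.4, -1.757]
contact_force: [-20.3, -15.4, -8.4]
opening: 0.0286
```

```bash
python3 - <<'E'
from tp import *
go(P(-.010,.03,0),RT); print(st()[0]["wrist_torque"])
E
```

```text
t 20.85 pos [0.5925 0.0666 0.1048] z [ 0.907  0.328 -0.266] x [0.251 0.087 0.964] F [-20.3 -15.4  -8.4] open 0.0286 q [-0.27 -0.09  2.41  2.12  0.72 -0.86]
shift cm [ 1.74  0.   -0.49] turn [ 0.027  0.007 -0.011]
[-1.2454835   2.32475745 -0.51308352]
```

It broke through: TCP z is 0.1048 and vertical force has dropped to 8 N. Now small vertical steps toward +30 mm (TCP z ≈ 0.124).

Emit:
send_rows(
  series=[
    {"tx": 0.4, "ty": 0, "tz": -0.15, "wx": 0, "wy": 0, "wz": 0, "jaw": 1},
    {"tx": 0.4, "ty": 0, "tz": -0.1, "wx": 0.01, "wy": 0.005, "wz": 0, "jaw": 1},
  ],
)

```text
t: 21.1
tool_pos: [0.5922, 0.0665, 0.1126]
tool_rot: [-2.3, -0.409, -1.754]
contact_force: [13.1, 7.2, -11.2]
opening: 0.0282
```

```bash
python3 - <<'E'
from tp import *
go(P(-.010,.03,0),RT)
g=ctrl.get_image("side")[:,:,::-1]; cv2.imwrite("pics/s25.png",cv2.resize(g[130:250,220:370],None,fx=4,fy=4))
a=cv2.cvtColor(cv2.imread("pics/s16.png"),cv2.COLOR_BGR2GRAY).astype(np.float32)
for n in("s25",):
    b=cv2.cvtColor(cv2.imread(f"pics/{n}.png"),cv2.COLOR_BGR2GRAY).astype(np.float32)
    for (x0,y0,x1,y1) in((130,60,285,135),):
        t=a[y0:y1,x0:x1]; r=cv2.matchTemplate(b[y0-54:y1+24,x0-12:x1+12],t,cv2.TM_CCOEFF_NORMED); m=cv2.minMaxLoc(r); print(n,m[3][0]-12,m[3][1]-54,round(m[1],3))
E
```

```text
t 21.1 pos [0.5922 0.0665 0.1126] z [ 0.904  0.338 -0.264] x [0.249 0.087 0.965] F [ 13.1   7.2 -11.2] open 0.0282 q [-0.28 -0.11  2.41  2.08  0.72 -0.82]
shift cm [ 1.    0.   -0.25] turn [ 0.017  0.005 -0.01 ]
s25 0 -27 0.942
```

View pics/s25.png

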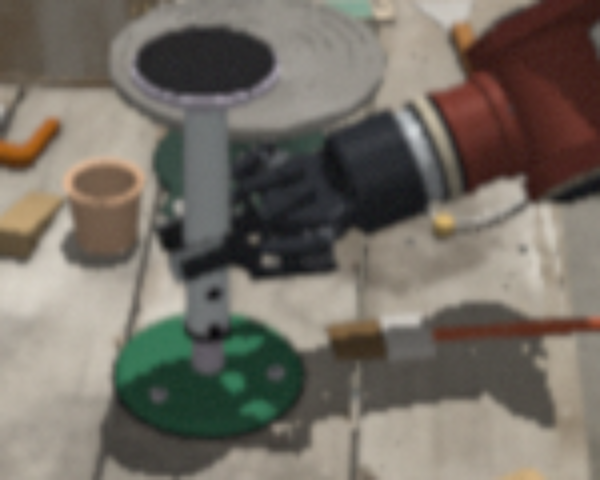

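The tube is up about 19 mm. Three more small steps, then check.

Emit:
send_rows(
  series=[
    {"tx": 0.35, "ty": 0, "tz": -0.06, "wx": 0.005, "wy": 0.003, "wz": 0, "jaw": 1},
    {"tx": 0.35, "ty": 0, "tz": -0.06, "wx": 0.005, "wy": 0.003, "wz": 0, "jaw": 1},
  ],
)

```text
t: 21.4
tool_pos: [0.5922, 0.0667, 0.1184]
tool_rot: [-2.292, -0.417, -1.751]
contact_force: [8.9, 4.5, -8.8]
opening: 0.0285
```

Emit:
send_rows(
  series=[
    {"tx": 0.25, "ty": 0, "tz": -0.05, "wx": 0, "wy": 0.003, "wz": 0, "jaw": 1},
  ],
)

```text
t: 21.52
tool_pos: [0.5923, 0.0667, 0.1207]
tool_rot: [-2.291, -0.416, -1.753]
contact_force: [6.1, 3.4, -5.3]
opening: 0.0287
```

```bash
python3 - <<'E'
from tp import *
go(P(-.010,.03,0),RT)
g=ctrl.get_image("side")[:,:,::-1]; cv2.imwrite("pics/s26.png",cv2.resize(g[130:250,220:370],None,fx=4,fy=4))
a=cv2.cvtColor(cv2.imread("pics/s16.png"),cv2.COLOR_BGR2GRAY).astype(np.float32)
for n in("s26",):
    b=cv2.cvtColor(cv2.imread(f"pics/{n}.png"),cv2.COLOR_BGR2GRAY).astype(np.float32)
    for (x0,y0,x1,y1) in((130,60,285,135),):
        t=a[y0:y1,x0:x1]; r=cv2.matchTemplate(b[y0-60:y1+24,x0-12:x1+12],t,cv2.TM_CCOEFF_NORMED); m=cv2.minMaxLoc(r); print(n,m[3][0]-12,m[3][1]-60,round(m[1],3))
E
```

```text
t 21.52 pos [0.5923 0.0667 0.1207] z [ 0.901  0.347 -0.26 ] x [0.246 0.086 0.965] F [ 6.1  3.4 -5.3] open 0.0287 q [-0.29 -0.13  2.41  2.04  0.72 -0.79]
shift cm [ 0.22  0.03 -0.05] turn [ 0.008  0.002 -0.01 ]
s26 0 -38 0.956
```

View pics/s26.png

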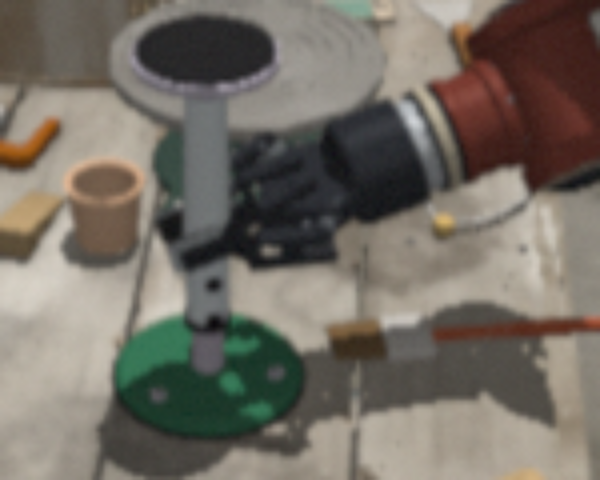

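About 27 mm up and the hole is nearly at the button. Steps of 1.5 mm.

Emit:
send_rows(
  series=[
    {"tx": 0.2, "ty": 0, "tz": -0.04, "wx": 0, "wy": 0, "wz": 0, "jaw": 1},
  ],
)

```text
t: 21.7
tool_pos: [0.5924, 0.0668, 0.1235]
tool_rot: [-2.289, -0.416, -1.754]
contact_force: [-9.2, -1.7, 3.5]
opening: 0.0285
```

Emit:
send_rows(
  series=[
    {"tx": 0.15, "ty": 0, "tz": -0.03, "wx": 0, "wy": 0, "wz": 0, "jaw": 1},
  ],
)

```text
t: 21.82
tool_pos: [0.5923, 0.0667, 0.1251]
tool_rot: [-2.29, -0.415, -1.754]
contact_force: [2.2, 1.8, -5.4]
opening: 0.0283
```

```bash
python3 - <<'E'
from tp import *
go(P(-.010,.03,0),RT)
g=ctrl.get_image("side")[:,:,::-1]; cv2.imwrite("pics/s27.png",cv2.resize(g[130:250,220:370],None,fx=4,fy=4,interpolation=cv2.INTER_CUBIC))
a=cv2.cvtColor(cv2.imread("pics/s16.png"),cv2.COLOR_BGR2GRAY).astype(np.float32)
b=cv2.cvtColor(cv2.imread(f"pics/s27.png"),cv2.COLOR_BGR2GRAY).astype(np.float32)
for (x0,y0,x1,y1) in((130,60,285,135),):
        t=a[y0:y1,x0:x1]; r=cv2.matchTemplate(b[y0-60:y1+24,x0-12:x1+12],t,cv2.TM_CCOEFF_NORMED); m=cv2.minMaxLoc(r); print(m[3][0]-12,m[3][1]-60,round(m[1],3))
E
```

```text
t 21.82 pos [0.5923 0.0667 0.1251] z [ 0.902  0.347 -0.259] x [0.244 0.085 0.966] F [ 2.2  1.8 -5.4] open 0.0283 q [-0.29 -0.15  2.42  2.03  0.72 -0.77]
shift cm [-0.21  0.03  0.06] turn [ 0.008 -0.    -0.01 ]
0 -44 0.96
```

View pics/s27.png

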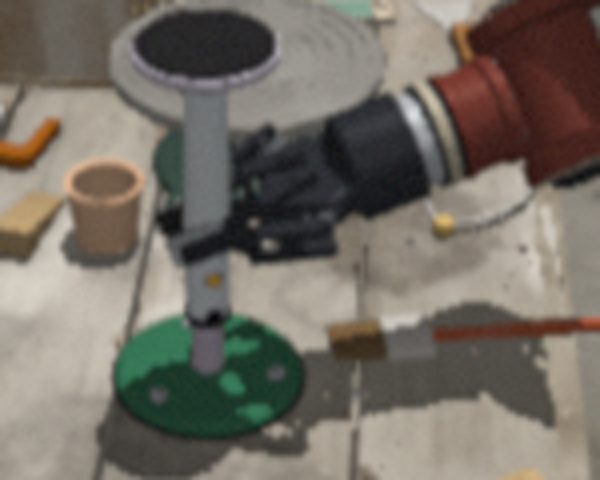

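The brass button now shows in the hole at (213,282), so it has sprung out with the tube about 31 mm up. Opening the jaws.

Emit:
send_rows(
  series=[
    {"tx": 0, "ty": 0, "tz": 0, "wx": 0, "wy": 0, "wz": 0, "jaw": 1},
    {"tx": 0, "ty": 0, "tz": 0, "wx": 0, "wy": 0, "wz": 0, "jaw": 0.6},
    {"tx": 0, "ty": 0, "tz": 0, "wx": 0, "wy": 0, "wz": 0, "jaw": 0.2},
    {"tx": 0, "ty": 0, "tz": 0, "wx": 0, "wy": 0, "wz": 0, "jaw": 0.2},
  ],
)

```text
t: 22.38
tool_pos: [0.5941, 0.0669, 0.1289]
tool_rot: [-2.281, -0.416, -1.762]
contact_force: [-0.3, 0.2, -0.0]
opening: 0.0679
```

```bash
python3 - <<'E'
from tp import *
go(P(.09,.03,0),RT)
g=ctrl.get_image("side")[:,:,::-1]; cv2.imwrite("pics/s28.png",cv2.resize(g[130:250,220:370],None,fx=4,fy=4,interpolation=cv2.INTER_CUBIC))
a=cv2.cvtColor(cv2.imread("pics/s16.png"),cv2.COLOR_BGR2GRAY).astype(np.float32)
b=cv2.cvtColor(cv2.imread(f"pics/s28.png"),cv2.COLOR_BGR2GRAY).astype(np.float32)
for (x0,y0,x1,y1) in((130,60,285,135),):
        t=a[y0:y1,x0:x1]; r=cv2.matchTemplate(b[y0-60:y1+24,x0-12:x1+12],t,cv2.TM_CCOEFF_NORMED); m=cv2.minMaxLoc(r); print(m[3][0]-12,m[3][1]-60,round(m[1],3))
E
```

```text
t 22.38 pos [0.5941 0.0669 0.1289] z [ 0.903  0.349 -0.252] x [0.237 0.083 0.968] F [-0.3  0.2 -0. ] open 0.0679 q [-0.29 -0.15  2.41  2.04  0.72 -0.77]
shift cm [-3.13  0.07 -9.68] turn [ 0.006 -0.008 -0.01 ]
0 -43 0.961
```

View pics/s28.png

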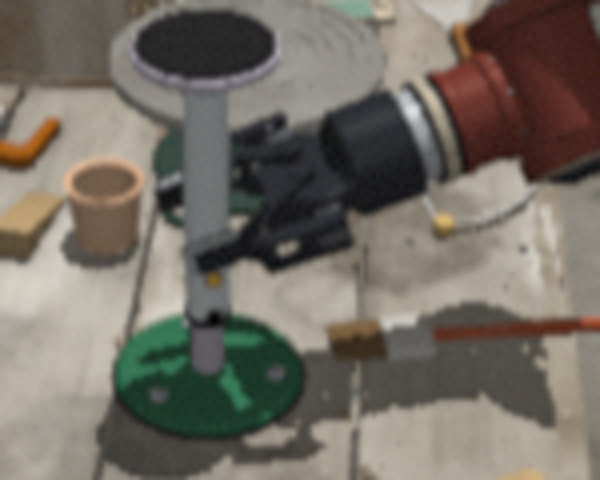

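The tube holds at +30 mm. Backing straight out.

Emit:
send_rows(
  series=[
    {"tx": -0.4, "ty": 0, "tz": -1.6, "wx": 0, "wy": 0, "wz": 0, "jaw": 0},
    {"tx": -0.6, "ty": 0, "tz": -2.4, "wx": 0, "wy": 0, "wz": 0, "jaw": 0},
    {"tx": -0.6, "ty": 0, "tz": -2.4, "wx": 0, "wy": 0, "wz": 0, "jaw": 0},
    {"tx": -0.4, "ty": 0, "tz": -1.5, "wx": 0, "wy": 0, "wz": 0, "jaw": 0},
    {"tx": 0, "ty": 0, "tz": 0, "wx": 0, "wy": 0, "wz": 0, "jaw": 0},
  ],
)

```text
t: 23.05
tool_pos: [0.5238, 0.0356, 0.1319]
tool_rot: [-2.275, -0.422, -1.766]
contact_force: [-0.5, -0.6, 0.1]
opening: 0.0855
```

```bash
python3 - <<'E'
from tp import *
go(P(.09,.03,0),RT)
g=ctrl.get_image("side")[:,:,::-1]; cv2.imwrite("pics/s29.png",g.repeat(1,0)); cv2.imwrite("pics/s29z.png",cv2.resize(g[130:250,220:370],None,fx=4,fy=4,interpolation=cv2.INTER_CUBIC))
t=ctrl.get_image("top")[:,:,::-1]; cv2.imwrite("pics/t29.png",t)
cv2.imwrite("pics/w29.png",ctrl.get_image("wrist")[:,:,::-1])
E
```

```text
t 23.05 pos [0.5238 0.0356 0.1319] z [ 0.903  0.353 -0.247] x [0.232 0.085 0.969] F [-0.5 -0.6  0.1] open 0.0855 q [-0.47 -0.39  2.58  1.81  0.84 -0.62]
shift cm [-1.48 -0.34 -2.18] turn [ 0.003 -0.012 -0.006]
```

View pics/s29.png

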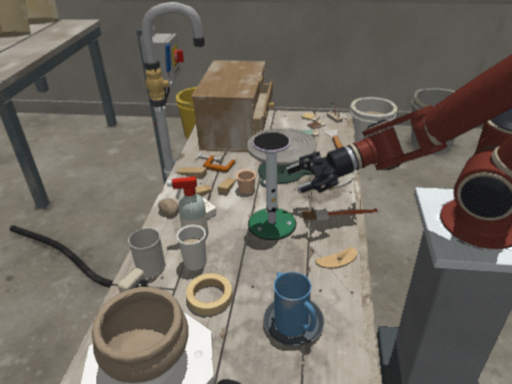

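View pics/w29.png

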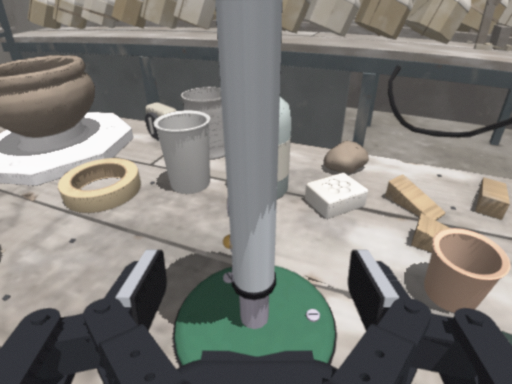

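View pics/t29.png

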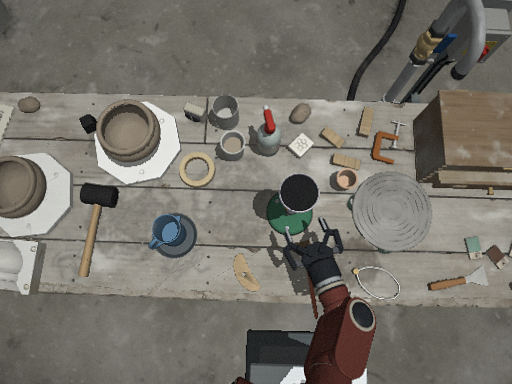

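```bash
python3 - <<'E'
from h import *
T=ctrl.camera_info("top");S=ctrl.camera_info("side")
t=cv2.imread("pics/t29.png");s=cv2.imread("pics/s29.png")
print("pred rim T",prj(T,(.4965,.3875,.122)),"S",prj(S,(.4965,.3875,.122)),prj(S,(.4965,.3875,.004)))
a=cv2.resize(t[205:265,140:210],None,fx=5,fy=5,interpolation=cv2.INTER_CUBIC);b=cv2.resize(s[265:355,255:330],None,fx=5,fy=5,interpolation=cv2.INTER_CUBIC)
c=np.zeros((450,725,3),np.uint8);c[:300,:350]=a;c[:450,350:]=b;cv2.imwrite("pics/j29.png",c)
E
```

```text
pred rim T [166.12940933 229.51086468] S [292.91420129 283.89691008] [291.72136847 321.39035076]
```

View pics/j29.png

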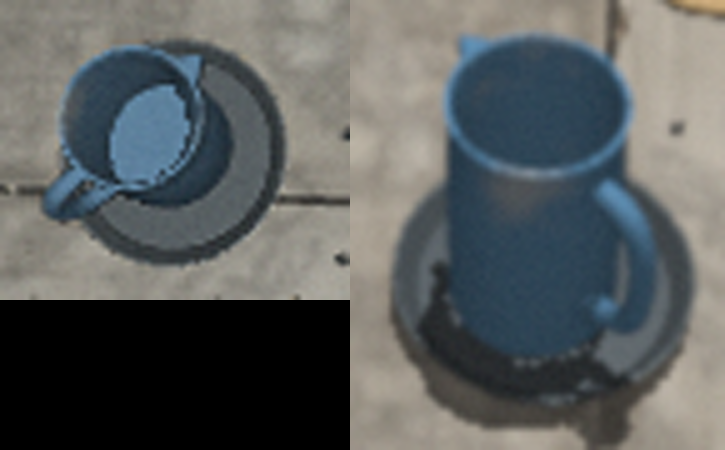

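View pics/s29z.png

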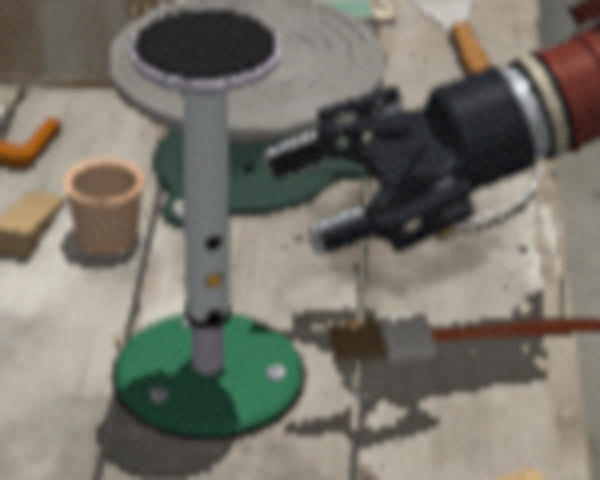

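All checks agree, so I'm handing in.

```bash
python3 -c "
from station import ctrl
print(ctrl.finish_job())"
```

```text
the job is handed in; nothing more can be done
None
```

The jug is standing in the saucer and the stand is locked one hole higher. I handed the job in at about 23 s of the 64 s allowed.

**Jug:** I lifted it about 27 mm by the handle, set it down upright in the saucer and let go. The last top and side pictures put its centre a few millimetres from the saucer's centre (20 mm allowed).

**Tube:** The first grip did not work. The button sat near the fingertips, and the tube stuck after 3–5 mm at up to about 34 N. I opened the jaws and the button came back out at its starting hole. I then gripped about 8 mm deeper and square to the button. That freed the tube after a few harder pushes with a vertical force of about 30 N, more than the 8–15 N described.

**Last checks:**
- The tube measured about 30–31 mm up in the side view and stayed there after I let go.
- The brass button shows out in the new hole, with the starting hole above it.
- The gripper is open and clear, with a force reading near zero.
- The other things on the bench look unmoved in the top view; I did not measure them.

**Not confirmed:** Nothing gave a direct reading of how far the button was pressed. I judged it flush from the finger opening and the pictures, so step 3 rests on that.

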